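Check a mould's guide bush with a go / no-go plug gauge

TASK

The brass guide bush in the face of the plaster mould half has to be checked for wear: take the double-ended plug gauge from its cradle and slide its long, thinner go end fully home into the bush, until the gauge's shoulder meets the bush's flange. Then draw it out, turn it end for end, and press the short, thicker no-go end gently, squarely and centrally against the mouth of the bush for about a second to confirm that it is refused. Finally lay the gauge back in the notches of its cradle, either way round, let go, and leave the other loose things where they stand.

Things in the scene. Friction and masses are not known exactly. Their poses are not given: they have to be found in the camera images.
- gauge_mid (a point): Middle of the loose plug gauge, on its axis; it starts in the cradle. 0.2 kg, 154 mm long. x: along it to the go end. Bright hexagonal handle reaches 50 mm either way, 20 mm across flats; pinch the flats facing +y and -y (upright while it lies in the cradle, a corner down). At 50 to 55 mm follow round shoulder collars, 25 mm wide, then on the +x side the go end, on the -x side the no-go end.
- go_tip (a point): Centre of the end face of the go end: the long, thinner steel plug, 18 mm in diameter, 30 mm long from shoulder to face, with a lead-in taper over its first 2.5 mm. 85 mm from the middle of the gauge along its +x; axes as the gauge's.
- nogo_tip (a point): Centre of the end face of the no-go end: the short, thicker steel plug, 23 mm in diameter, 14 mm long from shoulder to face. 69 mm from the middle of the gauge along its -x; axes as the gauge's.
- bush_mouth (a point): Centre of the mouth of the fixed brass bush, in its flange face. z: out of the bore, 35 deg above level, so gauges go in along -z, 35 deg below level; y: up the mould's face; x: level, across it. Bore 20 mm, straight, 42 mm deep, no chamfer; flange 34 mm wide, 2.5 mm proud of the plaster. The go end slides in 30 mm until its shoulder collar meets the flange; the no-go end stops at the mouth.
- mould: White plaster mould half, 164 mm wide, 180 mm high, 48 mm thick, leaning back 35 deg on a fixed brown wooden rest; carries the bush, whose mouth is 187 mm above the worktop. Origin: middle of its back; z: out of its face, y: up the face, x: across. Its top edge is 28 mm above the bush's centre along y. Below the bush is a dished hollow, 104 mm wide. At its height nothing stands within 0.13 m in front of the bush.
- cradle_seat (a point): Where the middle of the gauge belongs in its fixed wooden cradle, 47.5 mm above the worktop. x: level, along the cradle and the gauge (either way round); z: up. Two posts, 8 mm thick, 48 mm wide, 38 mm either side of this point along x, have 120 deg V notches for the handle and reach as high as this point. Between them the handle is free at both sides, down to the cradle's board (180 x 58 x 12 mm).
- dome_a: Loose bystander at the back: white cast dome with labyrinth ridges, 98 mm wide, 52 mm high; origin under its centre.
- cuff_a: Loose bystander on the worktop: small white cast cuff, 46 x 36 x 15 mm; origin under its centre.
- petal_a: Loose bystander in front of the mould: thin white bent petal tile, 64 x 71 x 11 mm; origin under its centre.
- jar: Loose bystander at the back: white jar with a blue lid, 65 mm wide, 92 mm high; origin under its centre.

How it is judged:
On the way, in this order (a step that is already met when the one before it is completed fails the run):
1. the go end is fully home in the bush: at least 27 of its 30 mm, square and central (z of go_tip in the frame of bush_mouth below -0.027 m and x of go_tip in the frame of bush_mouth between -0.004 and 0.004 m and y of go_tip in the frame of bush_mouth between -0.004 and 0.004 m and angle between the x axis of gauge_mid and the z axis of bush_mouth, either way round below 0.1 rad), for 0.2 s.
2. the gauge is reversed and its no-go end is pressed against the mouth of the bush (at least 1 N), square within 0.1 rad and within 3 mm of its centre, and stays outside (z of nogo_tip in the frame of bush_mouth between -0.003 and 0.003 m and x of nogo_tip in the frame of bush_mouth between -0.003 and 0.003 m and y of nogo_tip in the frame of bush_mouth between -0.003 and 0.003 m and angle between the x axis of gauge_mid and the z axis of bush_mouth, either way round below 0.1 rad and contact force between gauge and mould above 1 N), for 0.3 s.
At the end, for the whole second after the job is handed in: The gauge lies at rest in both notches of its cradle, either way round: its middle within 10 mm along, 5 mm across and 5 mm in height of the seat point, its axis within 0.12 rad of the cradle's; the other loose things are within 30 mm of where they stood (x of gauge_mid in the frame of cradle_seat between -0.01 and 0.01 m and y of gauge_mid in the frame of cradle_seat between -0.005 and 0.005 m and z of gauge_mid in the frame of cradle_seat between -0.005 and 0.005 m and angle between the x axis of gauge_mid and the x axis of cradle_seat, either way round below 0.12 rad and linear speed of gauge below 0.02 m/s and distance of each of dome_a, cuff_a, petal_a, jar from where it was at the start of the episode below 0.03 m); the robot touches nothing.
It fails at once if the gauge is forced against the mould or its bush with more than 40 N (contact force between gauge and mould above 40 N).
It fails at once if a loose bystander is shifted by more than 30 mm (distance of any of dome_a, cuff_a, petal_a, jar from where it was at the start of the episode above 0.03 m).
It also fails if it takes over 61 s, if anything falls off the work surface, if the arm or the gripper's body presses on something with over 40 N, if the wrist force passes 120 N, or if a joint passes its speed limit or range.

ROBOT

A 6-joint arm with a two-finger parallel gripper is mounted at the origin on a cart in front of the work surface, level with it; the furniture and walls round the work are solid. World frame = base frame: x ahead of the robot, y to its left, z up, the work surface at z = 0. Lengths are in m, angles in rad, forces in N, time in s.
With the tool pointing down it reaches from about 0.35 to 0.875 m from the base axis. Payload 4.2 kg.
Tool frame: the origin (TCP) lies at the very end of the fingers, on their centre line; the grasp point (between the pads) lies 19 mm behind it (pinch_z is the distance from the TCP to the grasp point, in m); x points along the fingers, z is the direction in which the jaws open and shut, and the axes are right-handed (so a half turn about x gives the same grasp; the last joint's range is limited). The gripper opens to 87 mm and grips with 3 to 60 N. Pads are 19 mm wide; open, the fingers measure 117 mm over their backs; the gripper's body (75 mm by 190 mm) begins 51 mm behind the grasp point.
Start: joints at [1.44, 0.385, 0.008, 0, -1.194, -0.259], TCP at [0.237, 0.578, 0.223] pointing down, gripper open.
Joint ranges: [-3.14, 3.14], [-1.21, 2.06], [-1.07, 1.41], [-3.16, 2.05], [-2.99, -0.16], [-3.1, 3.1]. Speed limits (rad/s): [2.79, 2.79, 3.14, 3.14, 3.14, 3.14].

INTERFACE

Orientations are given as [roll, pitch, yaw] about the fixed x, y, z axes, in that order (R = Rz(yaw) Ry(pitch) Rx(roll)).
In Python, from rig import * gives the robot as it stands. The module is installed in compiled form; this text tells all that it offers.
- The arm moves only by the shell command python3 -m creep 'ROWS' [FORCE]. ROWS is JSON, a list of rows, each a list of 7 numbers: the shift along the tool's x, y, z in m, then the turn, a rotation vector about the tool's x, y, z in rad, then the finger opening in m, from 0 to 0.087. In form: [[x, y, z, wx, wy, wz, fingers], ...]. A call has exactly 8 rows; each row shifts and turns the commanded pose from where the row before left it, along the tool's axes as they then stand; what a row does not reach is not made up. A row lasts 1/10 s, in which the tool goes at most 50 mm and 8.59 degrees, less where a joint would pass 70% of its speed; a pose out of reach is approached as far as the arm can. A call with a gripper value outside its range is refused whole. The fingers move at their own pace and stop on an object; FORCE is the grip in N (left out, the last holds). Time passes only in rows, so rows that do not move let the fingers close, or fill a call up. It gives the time, the measured TCP pose, the force and the opening at its end, in the units of the state.
- get_obs(): the state, without advancing time (a new reading comes with each control period).
- read_camera(name): name is "scene" or "top"; returns the picture (400x640x3 uint8, red, green, blue); there is no depth.
- camera_info(name): a dict with "fx", "fy", "cx", "cy" (pixels), "pose" (4x4, takes a point from camera to world coordinates). Camera axes: x right, y down, z forward; pixel columns grow to the right and rows downward; lengths in m; the calibration is good to about 2 mm. A picture is of the moment at which its call begins. camera_info takes no time and is no camera call.
- sign_off(): hands the job in, once; it reports no verdict.
The state is a dict: "time": time; "joints": joint angles; "joint_vel": joint speeds; "joint_torque": joint torques, N m; "position": TCP position; "ee_rot": TCP orientation; "wrist_force": force on the tool from outside, world axes, zero at the start; "wrist_torque": the same for the moment, N m; "finger_gap": finger opening in m.
Only numpy, scipy, OpenCV 4.12 (cv2) and the standard library are available. Lean on these libraries where they do the work, as an engineer would, in place of code of your own. Each camera call takes 0.05 s, during which the arm holds its last target.

## Working session

There is one attempt and no reset: what is moved stays moved. The work goes in short steps, Python scripts to look and compute and a shell command to move; the robot and the scene stay as the last step left them, time stands still between calls to the robot, and variables do not carry over. Pictures are saved under pics/ and viewed, and the job is handed in when it is done.

```bash
mkdir -p pics; ls; python3 - <<'E'
from rig import *
import cv2, numpy as np
np.set_printoptions(precision=4,suppress=True)
o=get_obs(); print(o)
for n in("scene","top"):
    im=read_camera(n); cv2.imwrite(f"pics/{n}0.png",im[:,:,::-1]); print(n,camera_info(n))
E
```

```text
pics
{'time': 0.0, 'joints': array([ 1.4395,  0.3856,  0.0066, -0.0005, -1.194 , -0.2586]), 'joint_vel': array([ 0.0002, -0.001 , -0.0002,  0.0002,  0.0004,  0.0004]), 'joint_torque': array([  0.0001, -39.0665,  18.7416,   4.2199,   0.0111,  -0.0002]), 'position': array([0.2373, 0.5776, 0.2215]), 'ee_rot': array([ 0.0286,  1.5686, -1.9322]), 'wrist_force': array([ 0.8019, -1.0157,  0.1121]), 'wrist_torque': array([-0.0192,  0.0327,  0.0794]), 'finger_gap': 0.08681975049484342}
scene {'fx': 411.45078494519475, 'fy': 411.45078494519475, 'cx': 323.01126992628593, 'cy': 199.67801028274235, 'pose': array([[ 0.7533, -0.4053,  0.5179,  0.1221],
       [-0.6576, -0.4725,  0.5868, -0.2828],
       [ 0.0069, -0.7827, -0.6224,  0.6738],
       [ 0.    ,  0.    ,  0.    ,  1.    ]])}
top {'fx': 427.62113257686923, 'fy': 427.62113257686923, 'cx': 320.3579625768598, 'cy': 199.30807388780346, 'pose': array([[ 0.0143, -0.9844,  0.1754,  0.3955],
       [-0.9992, -0.0077,  0.0386,  0.2051],
       [-0.0366, -0.1758, -0.9837,  0.9739],
       [ 0.    ,  0.    ,  0.    ,  1.    ]])}
```

View pics/scene0.png

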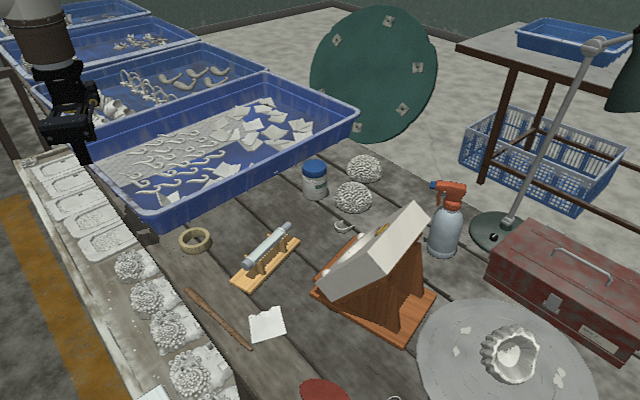

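View pics/top0.png

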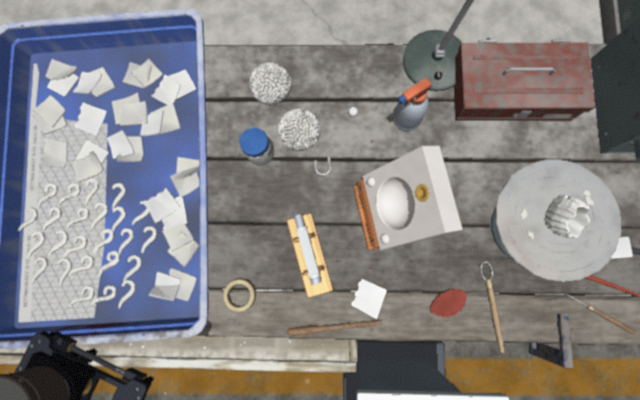

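The scene view shows the gauge in its cradle near (265,255) and the mould near (375,255). In the top view the gauge is at (308,250) and the bush at (422,192), with its face looking left (+y). I'll zoom in on both.

```bash
python3 - <<'E'
import cv2
t=cv2.imread("pics/top0.png"); s=cv2.imread("pics/scene0.png")
cv2.imwrite("pics/t_cr.png",cv2.resize(t[205:305,270:350],None,fx=6,fy=6,interpolation=cv2.INTER_CUBIC))
cv2.imwrite("pics/t_mo.png",cv2.resize(t[140:260,345:470],None,fx=5,fy=5,interpolation=cv2.INTER_CUBIC))
cv2.imwrite("pics/s_cr.png",cv2.resize(s[210:300,220:310],None,fx=6,fy=6,interpolation=cv2.INTER_CUBIC))
cv2.imwrite("pics/s_mo.png",cv2.resize(s[190:350,300:450],None,fx=3.7,fy=3.7,interpolation=cv2.INTER_CUBIC))
E
```

```text
(no output)
```

View pics/t_cr.png

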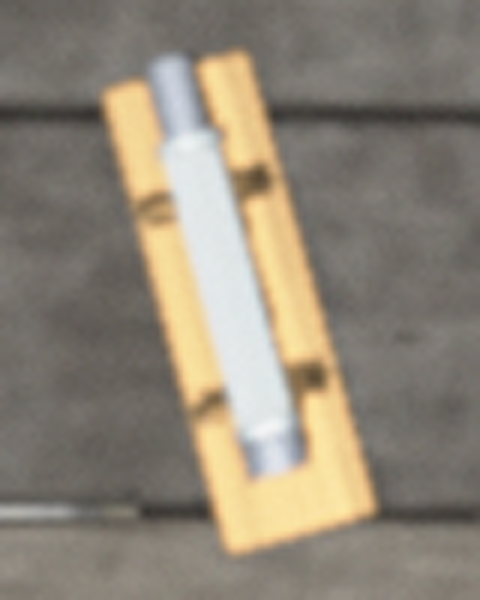

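View pics/t_mo.png

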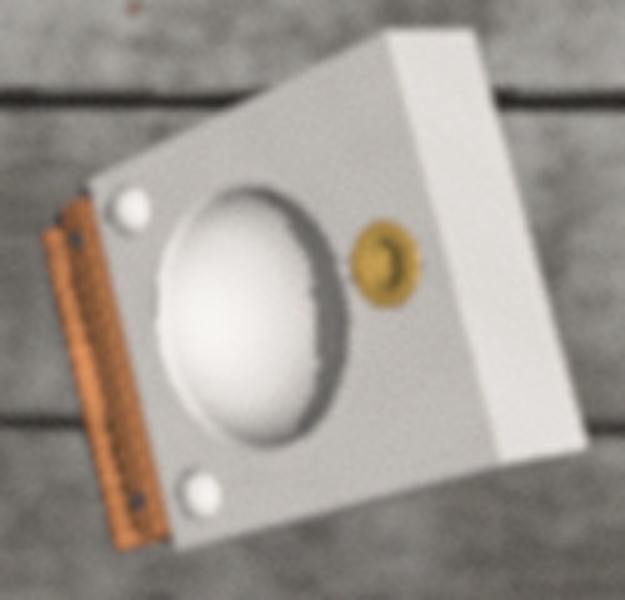

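View pics/s_cr.png

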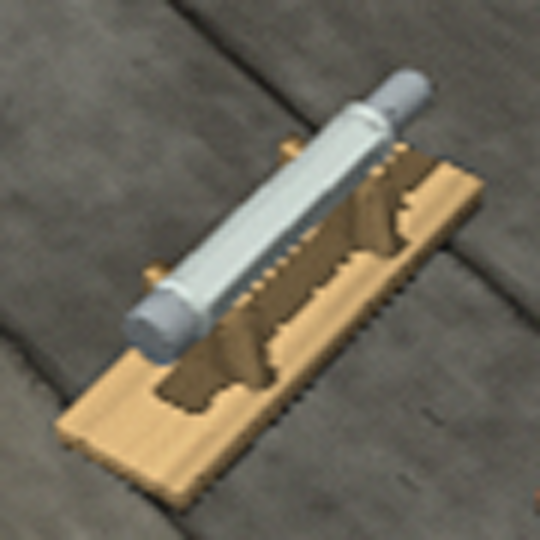

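View pics/s_mo.png

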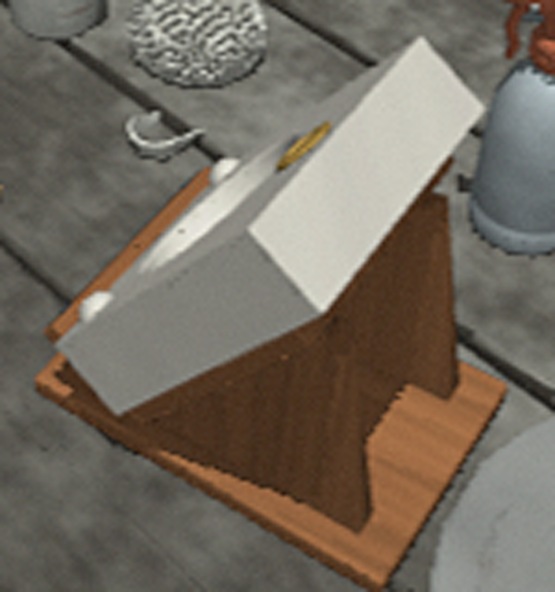

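```bash
cat > h.py <<'E'
from rig import *
import cv2, numpy as np
from scipy.spatial.transform import Rotation as Rn
np.set_printoptions(precision=4,suppress=True)
def ray(n,uv):
    c=camera_info(n); P=c["pose"]
    d=P[:3,:3]@np.array([(uv[0]-c["cx"])/c["fx"],(uv[1]-c["cy"])/c["fy"],1.]); return P[:3,3],d
def onz(n,uv,z):
    o,d=ray(n,uv); return o+d*(z-o[2])/d[2]
def proj(n,p):
    c=camera_info(n); q=np.linalg.inv(c["pose"])@np.r_[p,1]
    return np.array([c["fx"]*q[0]/q[2]+c["cx"],c["fy"]*q[1]/q[2]+c["cy"]])
def tri(u1,u2):
    o1,d1=ray("top",u1);o2,d2=ray("scene",u2)
    s=np.linalg.lstsq(np.c_[d1,-d2],o2-o1,rcond=None)[0]
    a=o1+s[0]*d1;b=o2+s[1]*d2; return (a+b)/2,np.linalg.norm(a-b)
E
python3 - <<'E'
from h import *
t=cv2.imread("pics/top0.png"); s=cv2.imread("pics/scene0.png")
def blob(im,lo,hi,roi):
    x0,y0,x1,y1=roi
    h=cv2.cvtColor(im,cv2.COLOR_BGR2HSV); m=np.zeros(h.shape[:2],np.uint8)
    m[y0:y1,x0:x1]=cv2.inRange(h,lo,hi)[y0:y1,x0:x1]
    cs,_=cv2.findContours(m,cv2.RETR_EXTERNAL,cv2.CHAIN_APPROX_NONE); c=max(cs,key=cv2.contourArea)
    return m,c
m,c=blob(t,(18,100,60),(32,255,255),(400,170,440,215)); et=cv2.fitEllipse(c); print("bush top",et,len(c))
m,c=blob(s,(18,100,40),(32,255,255),(365,215,395,240)); es=cv2.fitEllipse(c); print("bush scene",es, cv2.minAreaRect(c))
B=onz("top",et[0],.187); print("B",B,"tri",tri(et[0],es[0]))
a=onz("top",np.array([387,30])/5+[345,140],.2085);b=onz("top",np.array([500,465])/5+[345,140],.2085)
print("edge",a,b,np.linalg.norm(a-b)); d=(a-b)[:2]; print("normal yaw",np.degrees(np.arctan2(d[1],d[0]))+90)
# cradle board yellow
m,c=blob(t,(10,80,120),(28,255,255),(275,205,345,305)); h=cv2.convexHull(c); r=cv2.minAreaRect(h); print("board",r)
bp=np.array([onz("top",p,.012) for p in cv2.boxPoints(r)]); print(bp, bp.mean(0),[np.linalg.norm(bp[i]-bp[i-1]) for i in range(4)])
# gauge
hsv=cv2.cvtColor(t,cv2.COLOR_BGR2HSV); print("gauge hsv",hsv[250,308],hsv[220,299],hsv[281,316],hsv[230,290])
m,c=blob(t,(85,8,90),(130,120,255),(275,205,345,305))
m2=cv2.inRange(hsv,(75,0,110),(130,120,255)); x0,y0,x1,y1=275,205,345,305
mm=np.zeros_like(m2); mm[y0:y1,x0:x1]=m2[y0:y1,x0:x1]
cs,_=cv2.findContours(mm,cv2.RETR_EXTERNAL,cv2.CHAIN_APPROX_NONE); c=max(cs,key=cv2.contourArea)
r=cv2.minAreaRect(c); print("gauge",r); bx=cv2.boxPoints(r)
v=t[205:305,270:350].copy(); 
cv2.drawContours(v,[c-np.array([270,205])],-1,(0,0,255),1)
cv2.imwrite("pics/v.png",cv2.resize(v,None,fx=6,fy=6,interpolation=cv2.INTER_NEAREST))
vx,vy,x,y=cv2.fitLine(c,cv2.DIST_L2,0,.01,.01).ravel(); print(vx,vy,x,y)
q=(c.reshape(-1,2)-[x,y])@[vx,vy]; 
e=[np.array([x,y])+k*np.array([vx,vy]) for k in(q.min(),q.max())]; w=[onz("top",k,.0475) for k in e]; print(e,w,np.linalg.norm(w[0]-w[1]))
E
```

```text
bush top ((421.751220703125, 192.41387939453125), (12.039977073669434, 15.555292129516602), 176.22097778320312) 39
bush scene ((381.3756408691406, 229.1135711669922), (3.209597587585449, 17.22153091430664), 50.94270706176758) ((381.5, 229.00003051757812), (3.535534143447876, 17.677671432495117), 45.0)
B [0.5503 0.0475 0.187 ] tri (array([0.5502, 0.0475, 0.187 ]), np.float64(8.33184112668951e-05))
edge [0.6333 0.0482 0.2085] [0.4729 0.0128 0.2085] 0.1642211254151433
normal yaw 102.45110593286694
board ((308.9339599609375, 255.01885986328125), (81.31745910644531, 27.334753036499023), 74.05460357666016)
[[0.5193 0.3235 0.012 ]
 [0.5371 0.2639 0.012 ]
 [0.3637 0.2115 0.012 ]
 [0.3466 0.2692 0.012 ]] [0.4417 0.267  0.012 ] [np.float64(0.18099710442829228), np.float64(0.0621514020357387), np.float64(0.18112646809025423), np.float64(0.06008330446293208)]
gauge hsv [ 95   7 231] [111  20 218] [109  12 233] [ 17 110 227]
gauge ((306.42266845703125, 248.02149963378906), (71.1397476196289, 8.725192070007324), 74.47589111328125)
0.26171362 0.9651456 306.70947 248.46622
[array([297.2701, 213.6556]), array([315.8847, 282.3024])] [array([0.5283, 0.2917, 0.0475]), array([0.3811, 0.2484, 0.0475])] 0.1534363482795033
```

View pics/v.png

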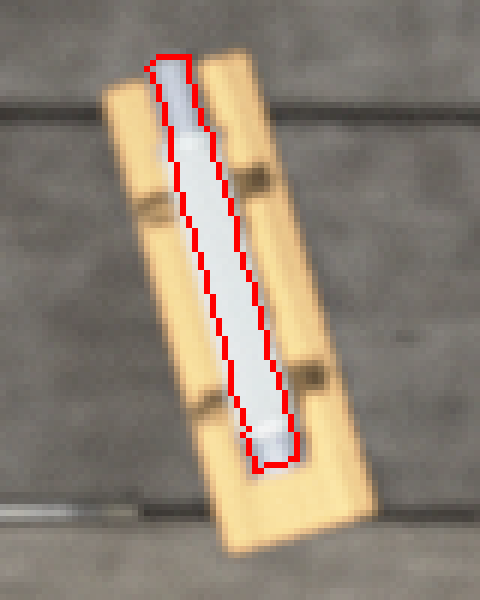

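The brass bush is at top (421.8,192.4) and scene (381.4,229.1). The rays meet at (0.550,0.0475,0.187), with the normal at yaw ≈102.4°. The gauge runs from the go tip at (297,214) to the no-go tip at (316,282) in the top view, so its middle is about (0.447,0.268) and its yaw 16.5°. Next I'll work out the offset from the tool to the grasp.

```bash
cat >> h.py <<'E'
B=np.array([.5502,.0475,.187]); NY=np.radians(102.45)
bz=np.array([np.cos(NY)*np.cos(np.radians(35)),np.sin(NY)*np.cos(np.radians(35)),np.sin(np.radians(35))])
GM=np.array([.447,.2678,.0475]); GY=np.radians(16.5); gx=np.array([np.cos(GY),np.sin(GY),0])
def R0():
    o=get_obs(); return o["position"],Rn.from_euler("xyz",o["ee_rot"]).as_matrix(),o
def todo(p,Rt):
    P,R,o=R0(); print("t",round(o["time"],2),"shift tool",R.T@(p-P),"rotvec tool",Rn.from_matrix(R.T@Rt).as_rotvec(),"joints",o["joints"],"gap",o["finger_gap"],"F",o["wrist_force"])
def frame(xdir,zdir):
    x=xdir/np.linalg.norm(xdir); z=zdir-x*(x@zdir); z/=np.linalg.norm(z); return np.c_[x,np.cross(z,x),z]
E
python3 - <<'E'
from h import *
P,R,o=R0(); print(R)
dn=np.array([0,0,-1.]); gy=np.cross([0,0,1],gx)
for s in(1,-1):
    todo(GM+[0,0,.09],frame(dn,s*gy))
E
```

```text
[[-0.0006  0.9249 -0.3801]
 [-0.0018 -0.3801 -0.9249]
 [-1.      0.0001  0.0019]]
t 0.1 shift tool [0.0845 0.3117 0.2067] rotvec tool [ 2.4637  0.0007 -0.0024] joints [ 1.4396  0.3855  0.0068 -0.0004 -1.194  -0.2586] gap 0.0869561381681787 F [-0.444   0.2901  0.1079]
t 0.1 shift tool [0.0845 0.3117 0.2067] rotvec tool [-0.6779  0.0019  0.0005] joints [ 1.4396  0.3855  0.0068 -0.0004 -1.194  -0.2586] gap 0.0869561381681787 F [-0.444   0.2901  0.1079]
```

```bash
python3 -m creep '[[0,0.039,0.0258,0,0,0,0.087],[0,0.039,0.0258,0,0,0,0.087],[0,0.039,0.0258,0,0,0,0.087],[0,0.039,0.0258,0,0,0,0.087],[0,0.039,0.0258,0,0,0,0.087],[0,0.039,0.0258,0,0,0,0.087],[0,0.039,0.0258,0,0,0,0.087],[0,0.039,0.0258,0,0,0,0.087]]' 30; python3 - <<'E'
from h import *
dn=np.array([0,0,-1.]); gy=np.cross([0,0,1],gx)
todo(GM+[0,0,.09],frame(dn,-gy))
E
```

```text
time: 0.9
position: [0.4481, 0.2668, 0.2224]
ee_rot: [-0.723, 1.57, -2.683]
wrist_force: [0.7, 0.5, -0.1]
finger_gap: 0.087
t 0.9 shift tool [ 0.0849 -0.0014 -0.0005] rotvec tool [-0.6775  0.0002  0.0004] joints [ 0.8483  0.209  -0.2433 -0.0002 -1.1189  0.3331] gap 0.08701405123946422 F [ 0.7165  0.5152 -0.0604]
```

```bash
python3 -m creep '[[0.015,0,0,-0.1355,0,0,0.087],[0.015,0,0,-0.1355,0,0,0.087],[0.015,0,0,-0.1355,0,0,0.087],[0.015,0,0,-0.1355,0,0,0.087],[0.015,0,0,-0.1355,0,0,0.087],[0.015,0,0,0,0,0,0.087],[0.015,0,0,0,0,0,0.087],[0,0,0,0,0,0,0.087]]'; python3 - <<'E'
from h import *
dn=np.array([0,0,-1.]); gy=np.cross([0,0,1],gx)
todo(GM-[0,0,.019],frame(dn,-gy))
im=read_camera("top"); cv2.imwrite("pics/t1.png",cv2.resize(im[180:310,240:380,::-1],None,fx=5,fy=4.5))
E
```

```text
time: 1.7
position: [0.4462, 0.2673, 0.1153]
ee_rot: [-1.121, 1.565, -2.405]
wrist_force: [0.7, -0.5, 1.3]
finger_gap: 0.0872
t 1.7 shift tool [ 0.0868  0.0013 -0.0005] rotvec tool [-0.0009  0.0024  0.0051] joints [ 0.8516  0.3191 -0.3916 -0.0008 -0.8657  1.0069] gap 0.08724533051079121 F [ 0.7208 -0.535   1.3071]
```

View pics/t1.png

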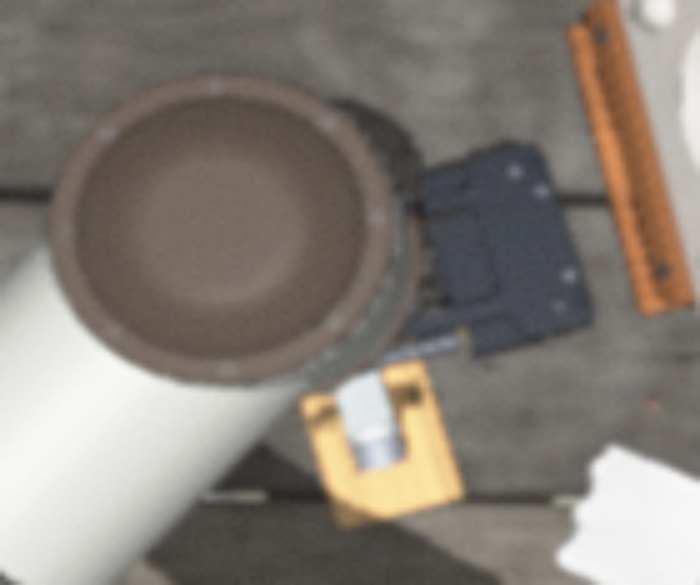

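The gripper is over the cradle, with the jaw line across the gauge. Next I descend and grip.

```bash
python3 -m creep '[[0.02,0.0013,-0.0005,0,0.0024,0.005,0.087],[0.02,0,0,0,0,0,0.087],[0.02,0,0,0,0,0,0.087],[0.015,0,0,0,0,0,0.087],[0.011,0,0,0,0,0,0.06],[0,0,0,0,0,0,0.035],[0,0,0,0,0,0,0.01],[0,0,0,0,0,0,0.01]]' 35;  python3 - <<'E'
from h import *
P,R,o=R0(); print(o["position"],o["joints"],o["finger_gap"],o["wrist_force"])
E
```

```text
time: 2.55
position: [0.4496, 0.2703, 0.0326]
ee_rot: [2.025, 1.563, 0.742]
wrist_force: [0.4, 0.0, 0.4]
finger_gap: 0.0628
[0.4496 0.2703 0.0326] [ 0.8514  0.4368 -0.4754  0.0014 -0.651   1.0063] 0.06275092865919815 [0.3618 0.0091 0.4336]
```

```bash
python3 -m creep '[[0,0,0,0,0,0,0.01],[0,0,0,0,0,0,0.01],[0,0,0,0,0,0,0.01],[0,0,0,0,0,0,0.01],[0,0,0,0,0,0,0.01],[0,0,0,0,0,0,0.01],[0,0,0,0,0,0,0.01],[0,0,0,0,0,0,0.01]]' 35;  python3 - <<'E'
from h import *
P,R,o=R0(); print(R,o["joints"],o["wrist_force"])
todo(GM-[0,0,.019],R)
E
```

```text
time: 3.35
position: [0.449, 0.2696, 0.0316]
ee_rot: [1.992, 1.565, 0.709]
wrist_force: [0.1, -0.9, 0.5]
finger_gap: 0.0196
[[ 0.0041  0.9589  0.2839]
 [ 0.0035  0.2839 -0.9589]
 [-1.      0.0049 -0.0022]] [ 0.8513  0.438  -0.4767  0.0013 -0.6507  1.0063] [ 0.119  -0.9238  0.4896]
t 3.35 shift tool [ 0.0031 -0.0025  0.0012] rotvec tool [0. 0. 0.] joints [ 0.8513  0.438  -0.4767  0.0013 -0.6507  1.0063] gap 0.019629150559417944 F [ 0.119  -0.9238  0.4896]
```

```bash
python3 -m creep '[[-0.02,0,0,0,0,0,0.01],[-0.02,0,0,0,0,0,0.01],[-0.02,0,0,0,0,0,0.01],[-0.04,0,0,0,0,0,0.01],[-0.04,0,0,0,0,0,0.01],[-0.04,0,0,0.07,0,0.1,0.01],[-0.04,0,0,0.07,0,0.1,0.01],[0,0,0,0,0,0,0.01]]' 35;  python3 - <<'E'
from h import *
for i in range(3):
    P,R,o=R0(); print(o["position"],o["ee_rot"],o["joints"],o["wrist_force"])
    im=read_camera("top")
cv2.imwrite("pics/t2.png",im[:,:,::-1]); cv2.imwrite("pics/s2.png",read_camera("scene")[:,:,::-1])
print(R)
E
```

```text
time: 4.15
position: [0.4439, 0.2684, 0.2566]
ee_rot: [1.68, 1.357, 0.257]
wrist_force: [0.1, -0.3, -1.0]
finger_gap: 0.0196
[0.4439 0.2684 0.2566] [1.68   1.3565 0.2571] [ 0.9366  0.0721 -0.3993  0.1664 -0.9384  0.6945] [ 0.1017 -0.2541 -0.9674]
[0.4432 0.2679 0.2535] [1.6706 1.3629 0.2481] [ 0.9356  0.0763 -0.4003  0.1631 -0.939   0.6972] [-0.4032 -0.0164 -2.0298]
[0.4431 0.2676 0.2514] [1.6609 1.3669 0.2377] [ 0.9348  0.0796 -0.401   0.1618 -0.9391  0.6978] [-0.1251 -0.8725 -3.3574]
[[ 0.1968  0.9691  0.1489]
 [ 0.0477  0.1422 -0.9887]
 [-0.9793  0.2017 -0.0182]]
```

View pics/s2.png

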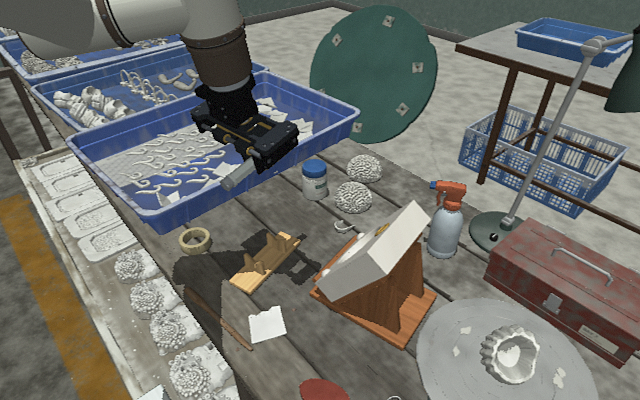

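```bash
cat > kin.py <<'E'
from h import *
from scipy.optimize import least_squares
rx=lambda a:Rn.from_euler("x",a).as_matrix(); ry=lambda a:Rn.from_euler("y",a).as_matrix(); rz=lambda a:Rn.from_euler("z",a).as_matrix()
D=[([1.4396,.3855,.0068,-.0004,-1.194,-.2586],[.2373,.5776,.2215],None),
([0.8483,0.209,-0.2433,-0.0002,-1.1189,0.3331],[.4481,.2668,.2224],[-0.723,1.57,-2.683]),
([0.8516,0.3191,-0.3916,-0.0008,-0.8657,1.0069],[0.4462,0.2673,0.1153],[-1.121,1.565,-2.405]),
([0.8513,0.438,-0.4767,0.0013,-0.6507,1.0063],[0.449,0.2696,0.0316],[1.992,1.565,0.709]),
([0.9348,0.0796,-0.401,0.1618,-0.9391,0.6978],[0.4431,0.2676,0.2514],[1.6609,1.3669,0.2377])]
S=[1,1]
def fk(q,p,s4=1,s6=1,off=0):
    h,L1,L2,c,Lt,d,d6,a=p
    R=rz(q[0]); x=np.array([0,0,h])+R@[a,d-d6,0]
    R=R@ry(q[1]); x=x+R@[0,0,L1]
    R=R@ry(-q[2]); x=x+R@[L2,0,c]
    R=R@rx(s4*q[3]); R=R@ry(-q[4]); x=x+R@[0,d6,0]
    R=R@rx(s6*q[5]+off); return x+R@[Lt,0,0],R
E
cat > fit.py <<'E'
from kin import *
for s4 in(1,-1):
  for s6 in(1,-1):
   for off in(0,np.pi/2,-np.pi/2,np.pi):
    e=[np.linalg.norm((Rn.from_euler("xyz",r).inv()*Rn.from_matrix(fk(q,np.zeros(8),s4,s6,off)[1])).as_rotvec()) for q,x,r in D if r]
    if max(e)<.3: print(s4,s6,off,e); best=(s4,s6,off)
def res(p):
    return np.r_[np.concatenate([fk(q,p,*best)[0]-x for q,x,r in D])*1000, np.r_[p[3],p[7],p[6],p[0]-.3]*3]
f=least_squares(res,[.3,.4,.4,0,.3,-.16,0,0]); print(f.x,res(f.x)[:-4])
np.save("fit.npy",np.r_[f.x,best])
E
python3 fit.py
```

```text
-1 -1 3.141592653589793 [np.float64(0.00045199868704741484), np.float64(0.00042048279374100274), np.float64(0.0003450368661629999), np.float64(0.00014997818283118709)]
[ 0.1607  0.5647  0.4218 -0.0001  0.3064 -0.1598 -0.1597  0.0001] [-0.0234  0.0102  0.059   0.0031 -0.0141 -0.0473  0.0132  0.0129 -0.0418
 -0.0135  0.0034  0.0339  0.0129 -0.0227 -0.0025]
```

```bash
cat >> kin.py <<'E'
F=np.load("fit.npy") if __import__("os").path.exists("fit.npy") else None
LO=np.array([-3.14,-1.21,-1.07,-3.16,-2.99,-3.1]);HI=np.array([3.14,2.06,1.41,2.05,-.16,3.1])
def FK(q): return fk(q,F[:8],*F[8:])
def ik(p,R,seeds):
    out=[]
    for s in seeds:
        f=least_squares(lambda q:np.r_[(FK(q)[0]-p)*5,(Rn.from_matrix(R.T@FK(q)[1])).as_rotvec()],np.clip(s,LO+.01,HI-.01),bounds=(LO,HI))
        if f.cost<1e-8: 
            if not any(np.allclose(f.x,o,atol=.02) for o in out): out.append(f.x)
    return out
def gpose(sgn,dist,phi,m=np.array([-.016,-.0025,0]),along=None):
    # gauge x = -bz*sgn (go: sgn=1); phi roll of tool about gauge axis from vertical plane
    ax=-bz*sgn; dn=np.array([0,0,-1.]); x=dn-bz*(bz@dn); x/=np.linalg.norm(x)
    x=Rn.from_rotvec(bz*phi).apply(x)
    R=np.c_[x,ax,np.cross(x,ax)]
    mid=B+bz*dist
    return mid-R@m,R
E
python3 - <<'E'
from kin import *
rng=np.random.default_rng(0); cur=np.array(D[-1][0])
for phi in np.radians([-90,-60,-40,-20,0,20,40,60,90]):
    for sgn,dist in((1,.055),(-1,.069)):
        p,R=gpose(sgn,dist,phi)
        seeds=[cur]+[rng.uniform(LO,HI) for _ in range(14)]
        for q in ik(p,R,seeds): print(int(np.degrees(phi)),sgn,q,"margin",np.min(np.r_[q-LO,HI-q]).round(2),"x",R[:,0])
E
```

```text
-90 1 [-0.4162  0.5436 -0.9634 -2.5071 -1.5195  2.493 ] margin 0.11 x [ 0.9765  0.2156 -0.    ]
-90 -1 [-0.3755  0.5003 -0.9778 -2.5468 -1.4939 -0.6628] margin 0.09 x [ 0.9765  0.2156 -0.    ]
-59 1 [-0.2144  0.1418 -0.5185 -1.707  -0.6798  1.4308] margin 0.52 x [ 0.7838  0.4667 -0.4096]
-59 -1 [-0.1642  0.1086 -0.5158 -1.6979 -0.6353 -1.7603] margin 0.48 x [ 0.7838  0.4667 -0.4096]
-40 1 [ 0.0019  0.1386 -0.3455 -1.0745 -0.7002  0.7139] margin 0.54 x [ 0.5329  0.5676 -0.6275]
-40 -1 [ 0.052   0.1118 -0.3497 -1.0466 -0.6723 -2.4933] margin 0.51 x [ 0.5329  0.5676 -0.6275]
-20 1 [ 0.0633  0.2299 -0.1797 -0.7692 -0.9995  0.4209] margin 0.84 x [ 0.2178  0.6    -0.7698]
-20 -1 [ 0.0987  0.2079 -0.1813 -0.7585 -0.9916 -2.7656] margin 0.33 x [ 0.2178  0.6    -0.7698]
0 1 [ 0.0989  0.3674  0.016  -0.6232 -1.3507  0.2999] margin 1.09 x [-0.1237  0.5601 -0.8192]
0 -1 [ 0.126   0.349   0.018  -0.625  -1.3523 -2.8752] margin 0.22 x [-0.1237  0.5601 -0.8192]
20 1 [ 0.1425  0.5252  0.2113 -0.5421 -1.6961  0.2395] margin 1.2 x [-0.4502  0.4526 -0.7698]
20 -1 [ 0.1648  0.5092  0.2159 -0.5525 -1.7027 -2.9312] margin 0.17 x [-0.4502  0.4526 -0.7698]
40 1 [ 0.1956  0.6857  0.3812 -0.4917 -2.0197  0.2113] margin 0.97 x [-0.7224  0.2905 -0.6275]
40 -1 [ 0.2148  0.6713  0.3884 -0.5102 -2.0299 -2.9598] margin 0.14 x [-0.7224  0.2905 -0.6275]
59 1 [ 0.2568  0.8342  0.4991 -0.448  -2.3075  0.215 ] margin 0.68 x [-0.9075  0.0933 -0.4096]
59 -1 [ 0.2739  0.8205  0.5095 -0.4766 -2.3219 -2.9609] margin 0.14 x [-0.9075  0.0933 -0.4096]
90 1 [ 0.3655  1.0082  0.5049 -0.3002 -2.6187  0.3488] margin 0.37 x [-0.9765 -0.2156 -0.    ]
90 -1 [ 0.3811  0.9946  0.5228 -0.3489 -2.6441 -2.8401] margin 0.26 x [-0.9765 -0.2156 -0.    ]
```

```bash
python3 - <<'E'
from kin import *
phi=np.radians(-30)
p,R=gpose(1,.145,phi); todo(p,R); P,Rc,o=R0(); print("goal",p,"world shift",p-P,"in goal axes",R.T@(p-P))
for sgn,d in((1,.055),(1,.145),(-1,.145),(-1,.069)):
    p,R=gpose(sgn,d,phi); q=ik(p,R,[[0,.2,-.25,-.9,-.85,.55 if sgn>0 else -2.6]]); print(q)
    if q:
        q=q[0];h,L1,L2,c,Lt,dd,d6,a=F[:8]
        R1=rz(q[0]);R2=R1@ry(q[1]);R3=R2@ry(-q[2]);el=np.array([0,0,h])+R2@[0,0,L1];w=el+R3@[L2,0,0];w2=p-R[:,0]*Lt
        for n,x in(("elbow",el),("wrist",w),("wrist2",w2)): print(n,x,"dist",(x-B)@bz)
# cradle check
s=cv2.imread("pics/s2.png");t=cv2.imread("pics/t2.png")
cv2.imwrite("pics/s2c.png",cv2.resize(s[225:300,220:310],None,fx=7,fy=7,interpolation=cv2.INTER_CUBIC))
cv2.imwrite("pics/t2c.png",cv2.resize(t[170:310,200:380],None,fx=4,fy=4,interpolation=cv2.INTER_CUBIC))
E
```

```text
t 4.35 shift tool [0.0051 0.0728 0.1082] rotvec tool [ 1.6575  0.6985 -0.2322] joints [ 0.9339  0.0835 -0.4011  0.162  -0.9391  0.6975] gap 0.019924731093800916 F [ 0.4077  0.1732 -1.937 ]
goal [0.5311 0.171  0.2574] world shift [ 0.0875 -0.0964  0.0078] in goal axes [-0.0294  0.0881 -0.0916]
[array([ 0.0415,  0.1763, -0.2683, -0.8909, -0.8351,  0.5319])]
elbow [0.0989 0.0041 0.7167] dist 0.3488250125373778
wrist [0.4794 0.0199 0.5353] dist 0.1902469278530734
wrist2 [ 0.4302 -0.0827  0.4231] dist 0.05249999999999998
[array([ 0.2536,  0.0713, -0.2779, -0.7738, -0.7537,  0.2485])]
elbow [0.039  0.0101 0.724 ] dist 0.36839988609065855
wrist [0.4226 0.1095 0.5797] dist 0.29739903144972646
wrist2 [ 0.4143 -0.0107  0.4748] dist 0.1425
[array([ 0.2662,  0.0663, -0.278 , -0.7653, -0.7489, -2.9106])]
elbow [0.0361 0.0098 0.7242] dist 0.36881535602924836
wrist [0.4191 0.1143 0.5819] dist 0.30306313892437764
wrist2 [ 0.4135 -0.0067  0.4776] dist 0.14749999999999996
[array([ 0.0835,  0.152 , -0.2718, -0.8715, -0.8189, -2.6644])]
elbow [0.0852 0.0071 0.719 ] dist 0.35494987385409027
wrist [0.4683 0.0392 0.5455] dist 0.2134708729835297
wrist2 [ 0.4269 -0.0675  0.434 ] dist 0.07149999999999997
```

View pics/s2c.png

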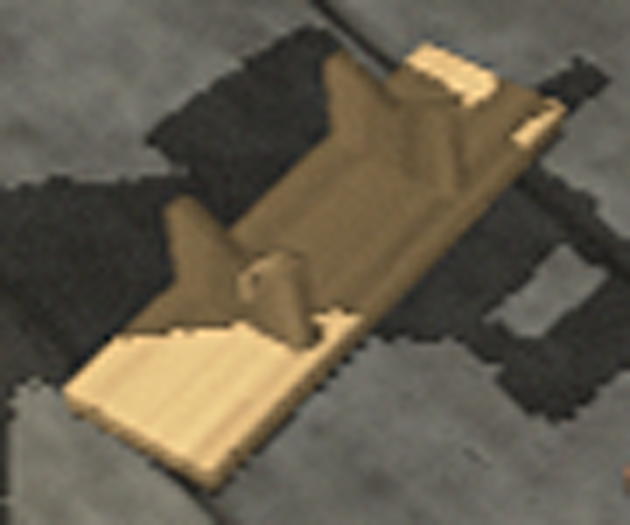

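View pics/t2c.png

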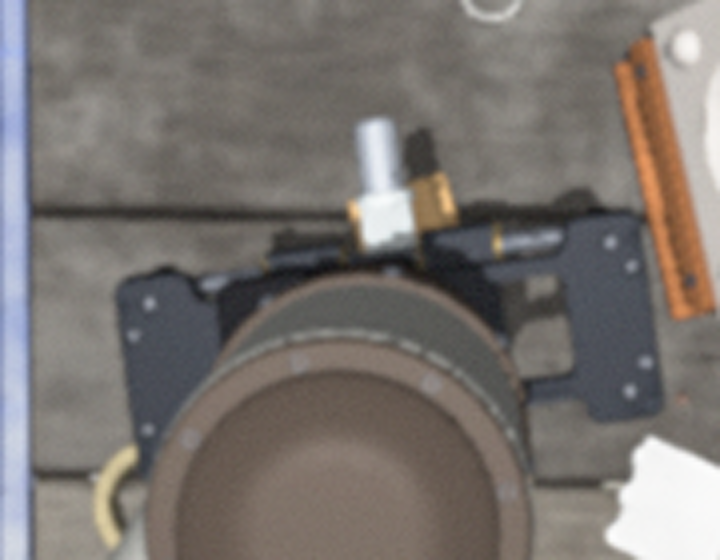

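```bash
python3 - <<'E'
from kin import *
f=lambda u,v: onz("scene",np.array([u,v])/7+[220,225],.0475)
a=f(180,203);b=f(280,260);c=f(335,60);d=f(430,97)
print(a,b,c,d,np.linalg.norm(a-b),np.linalg.norm(c-d)); n=(a+b)/2;m=(c+d)/2; print("seat",(m+n)/2,"sep",np.linalg.norm(m-n),"yaw",np.degrees(np.arctan2(*(m-n)[[1,0]])))
E
python3 -m creep '[[0,0,0,0.1184,0.0499,-0.0166,0.01],[0,0,0,0.1184,0.0499,-0.0166,0.01],[0,0,0,0.1184,0.0499,-0.0166,0.01],[0,0,0,0.1184,0.0499,-0.0166,0.01],[0,0,0,0.1184,0.0499,-0.0166,0.01],[0,0,0,0.1184,0.0499,-0.0166,0.01],[0,0,0,0.1184,0.0499,-0.0166,0.01],[0,0,0,0.1184,0.0499,-0.0166,0.01]]' 35
python3 - <<'E'
from kin import *
p,R=gpose(1,.145,np.radians(-30)); todo(p,R)
E
```

```text
[0.4003 0.2753 0.0475] [0.4098 0.2367 0.0475] [0.4714 0.2963 0.0475] [0.4841 0.2632 0.0475] 0.03979012549045768 0.03543571748361987
seat [0.4414 0.2679 0.0475] sep 0.07644009954756048 yaw 18.094257285288748
time: 5.15
position: [0.4444, 0.2675, 0.2488]
ee_rot: [-2.759, 1.08, 1.174]
wrist_force: [-0.7, 0.0, -1.9]
finger_gap: 0.0198
t 5.15 shift tool [-0.0338  0.1255 -0.0021] rotvec tool [ 0.7047  0.2986 -0.0995] joints [ 0.7115  0.0191 -0.3728 -0.3115 -0.7571  0.2618] gap 0.019816899060406134 F [-0.7087  0.0287 -1.9444]
```

```bash
python3 -m creep '[[0,0,0,0.1175,0.0498,-0.0166,0.01],[0,0,0,0.1175,0.0498,-0.0166,0.01],[0,0,0,0.1175,0.0498,-0.0166,0.01],[0,0,0,0.1175,0.0498,-0.0166,0.01],[0,0,0,0.1175,0.0498,-0.0166,0.01],[0,0,0,0.1175,0.0498,-0.0166,0.01],[-0.01,0.025,-0.03,0,0,0,0.01],[-0.01,0.025,-0.03,0,0,0,0.01]]' 35
python3 - <<'E'
from kin import *
p,R=gpose(1,.145,np.radians(-30)); todo(p,R)
E
```

```text
time: 5.95
position: [0.499, 0.2116, 0.2593]
ee_rot: [-2.193, 0.789, 1.008]
wrist_force: [0.5, 0.5, -1.8]
finger_gap: 0.0195
t 5.95 shift tool [-0.0109  0.0395 -0.0318] rotvec tool [0.0081 0.0051 0.0038] joints [ 0.3906  0.0163 -0.3462 -0.7265 -0.662   0.1292] gap 0.019503797482242204 F [ 0.5427  0.5486 -1.8089]
```

```bash
python3 -m creep '[[-0.0055,0.02,-0.016,0.008,0.005,0.004,0.01],[-0.0055,0.02,-0.016,0,0,0,0.01],[0,0,0,0,0,0,0.01],[0,0,0,0,0,0,0.01],[0,0,0,0,0,0,0.01],[0,0,0,0,0,0,0.01],[0,0,0,0,0,0,0.01],[0,0,0,0,0,0,0.01]]' 35
python3 - <<'E'
from kin import *
p,R=gpose(1,.145,np.radians(-30)); todo(p,R)
t=read_camera("top")[:,:,::-1];s=read_camera("scene")[:,:,::-1]
P,Rc,o=R0(); print(P,Rc)
cv2.imwrite("pics/t3.png",t);cv2.imwrite("pics/s3.png",s)
cv2.imwrite("pics/t3c.png",cv2.resize(t[130:270,330:470],None,fx=4,fy=4,interpolation=cv2.INTER_CUBIC))
cv2.imwrite("pics/s3c.png",cv2.resize(s[130:270,300:440],None,fx=4,fy=4,interpolation=cv2.INTER_CUBIC))
E
```

```text
time: 6.75
position: [0.5316, 0.1698, 0.26]
ee_rot: [-2.196, 0.785, 0.992]
wrist_force: [-0.2, -0.4, -2.5]
finger_gap: 0.0196
t 6.75 shift tool [0.0024 0.0005 0.0016] rotvec tool [-0.0006 -0.0063 -0.0004] joints [ 0.2525  0.0669 -0.2779 -0.7726 -0.7513  0.2457] gap 0.019590623031308686 F [-0.1557 -0.4463 -2.488 ]
[0.5317 0.1696 0.26  ] [[ 0.3872  0.1756 -0.9051]
 [ 0.5917 -0.8002  0.0979]
 [-0.7071 -0.5735 -0.4137]]
```

View pics/t3c.png

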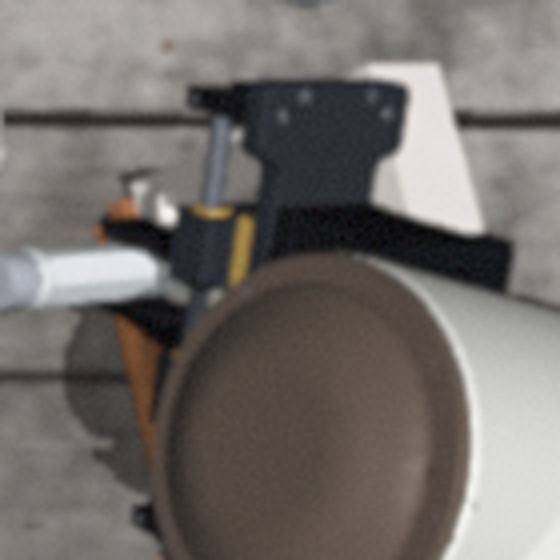

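View pics/s3c.png

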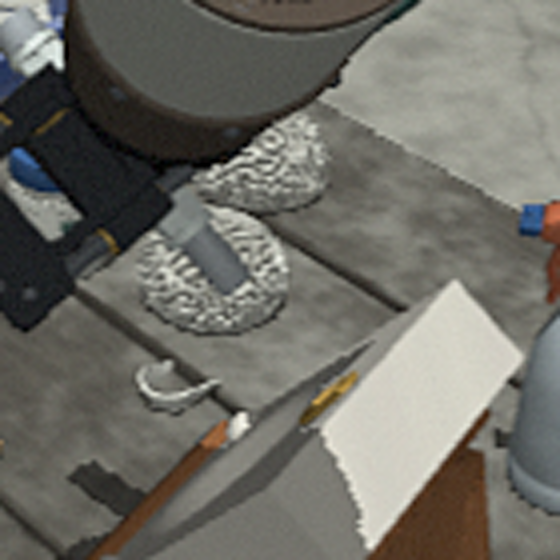

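```bash
python3 - <<'E'
from kin import *
P,R,o=R0(); m=np.array([-.016,-.0025,0])
for n,off in(("t3",(330,130)),("s3",(300,130))):
    cam="top" if n[0]=="t" else "scene"
    im=cv2.imread(f"pics/{n}.png"); v=cv2.resize(im[130:270,off[0]-60:off[0]+140],None,fx=4,fy=4,interpolation=cv2.INTER_CUBIC)
    for a in(.085,.055,.05,0,-.05,-.055,-.069):
        uv=proj(cam,P+R@(m+[0,a,0])); 
        print(n,a,uv); c=((uv-[off[0]-60,130]+.5)*4).round().astype(int); cv2.circle(v,tuple(map(int,c)),2,(0,0,255),-1)
    b=((proj(cam,B)-[off[0]-60,130]+.5)*4).round().astype(int);cv2.circle(v,tuple(map(int,b)),2,(255,0,0),-1)
    cv2.imwrite(f"pics/{n}d.png",v)
E
```

```text
t3 0.085 [399.5118 193.899 ]
t3 0.055 [387.0848 194.9158]
t3 0.05 [384.9583 195.0898]
t3 0 [362.7653 196.9057]
t3 -0.05 [338.7384 198.8716]
t3 -0.055 [336.2261 199.0772]
t3 -0.069 [329.0794 199.6619]
s3 0.085 [359.644  202.2966]
s3 0.055 [348.3617 189.3059]
s3 0.05 [346.4833 187.143 ]
s3 0 [327.7302 165.5505]
s3 -0.05 [309.0336 144.0229]
s3 -0.055 [307.167  141.8737]
s3 -0.069 [301.9436 135.8594]
```

View pics/t3d.png

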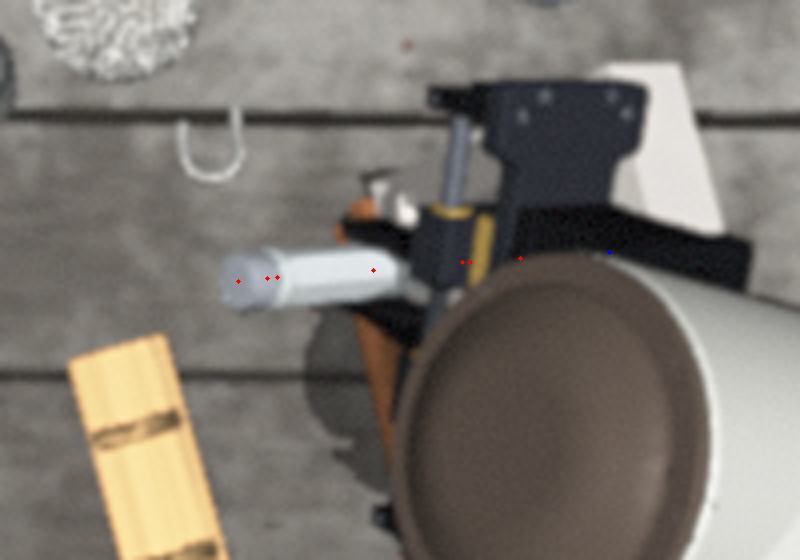

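View pics/s3d.png

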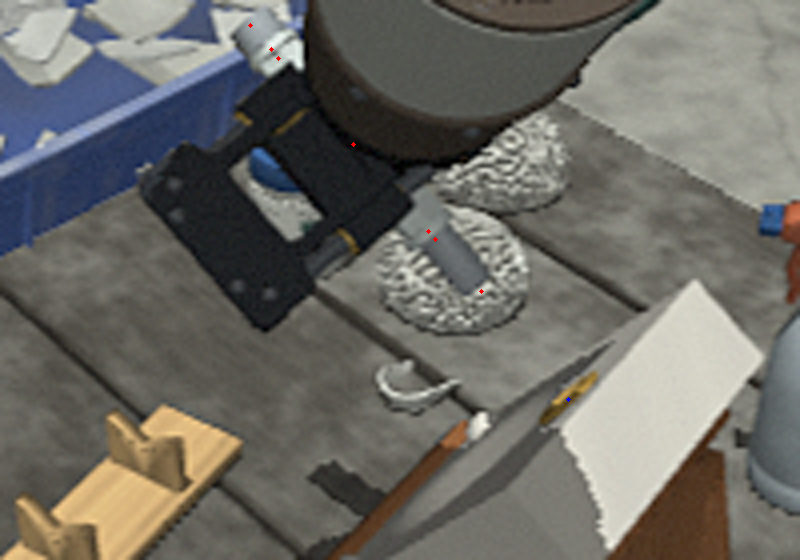

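The projected axis (red dots) runs along the gauge in both views, within about 1 px. The go tip is at scene ≈(359.8,202). I'll measure the perpendicular offsets more finely.

```bash
cat > strip.py <<'E'
from kin import *
def strip(img,cam,P,R,m,a0,a1,out,W=14,k=12):
    # rotated crop, axis horizontal at centre row; k px per image px
    u0=proj(cam,P+R@(m+[0,a0,0]));u1=proj(cam,P+R@(m+[0,a1,0]))
    d=(u1-u0);L=np.linalg.norm(d);d/=L;n=np.array([-d[1],d[0]])
    M=np.array([[d[0]/k,n[0]/k,u0[0]-n[0]*W],[d[1]/k,n[1]/k,u0[1]-n[1]*W]])
    v=cv2.warpAffine(img,M,(int(L*k),2*W*k),flags=cv2.INTER_CUBIC|cv2.WARP_INVERSE_MAP)
    v[W*k,::6]=(0,0,255); cv2.imwrite(out,v); print(out,v.shape,"n",n,"mm/px",(a1-a0)*1000/L)
    return v
E
python3 - <<'E'
from strip import *
P,R,o=R0(); m=np.array([-.016,-.0025,0])
strip(cv2.imread("pics/t3.png"),"top",P,R,m,-.08,-.01,"pics/st.png")
strip(cv2.imread("pics/s3.png"),"scene",P,R,m,.04,.1,"pics/ss.png")
strip(cv2.imread("pics/s3.png"),"scene",P,R,m,-.08,-.03,"pics/ss2.png")
E
```

```text
pics/st.png (336, 418, 3) n [0.0815 0.9967] mm/px 2.0066121738609213
pics/ss.png (336, 412, 3) n [-0.755   0.6557] mm/px 1.7435645833824591
pics/ss2.png (336, 341, 3) n [-0.755   0.6557] mm/px 1.756742510116149
```

View pics/st.png

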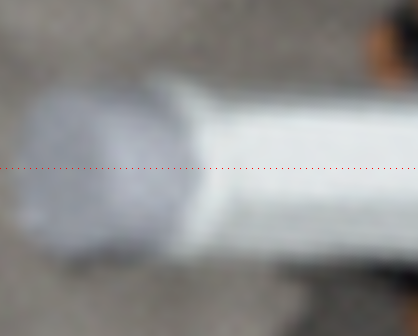

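View pics/ss.png

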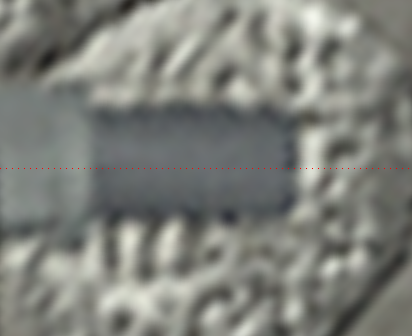

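View pics/ss2.png

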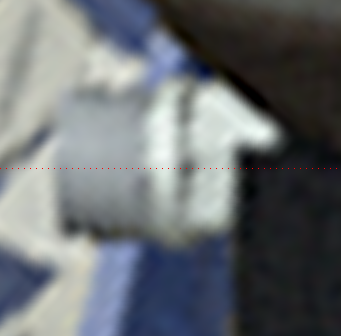

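```bash
cat >> strip.py <<'E'
def solve(P,R,m,ot,os,at,as_):
    # offsets in px along n in top (at axial a=at) and scene (a=as_) -> dm in tool x,z
    J=[]
    for cam,a in(("top",at),("scene",as_)):
        u0=proj(cam,P+R@(m+[0,a,0]));u1=proj(cam,P+R@(m+[0,a+.01,0]));d=(u1-u0)/np.linalg.norm(u1-u0);n=np.array([-d[1],d[0]])
        J.append([n@(proj(cam,P+R@(m+e+[0,a,0]))-u0)/.001 for e in np.array([[.001,0,0],[0,0,.001]])])
    return np.linalg.solve(np.array(J),[ot,os])
E
python3 - <<'E'
from strip import *
P,R,o=R0(); m=np.array([-.016,-.0047,0])
print(solve(P,R,m,.17,-.46,-.04,0.0))
E
```

```text
[-0.002  -0.0004]
```

```bash
sed -i 's/m=np.array(\[-.016,-.0025,0\])/m=np.array([-.0175,-.0047,-.0003])/' kin.py; python3 - <<'E'
from kin import *
p,R=gpose(1,.100,np.radians(-30)); todo(p,R)
E
```

```text
t 6.85 shift tool [0.004  0.0475 0.002 ] rotvec tool [-0.0008 -0.0065 -0.0006] joints [ 0.2521  0.067  -0.2778 -0.7725 -0.7513  0.2457] gap 0.01942310172582498 F [-0.8706  0.1306 -1.598 ]
```

```bash
python3 -m creep '[[0.001,0.01,0.0005,0,-0.0065,0,0.01],[0.001,0.01,0.0005,0,0,0,0.01],[0.001,0.01,0.0005,0,0,0,0.01],[0.001,0.01,0.0005,0,0,0,0.01],[0,0.0075,0,0,0,0,0.01],[0,0,0,0,0,0,0.01],[0,0,0,0,0,0,0.01],[0,0,0,0,0,0,0.01]]' 35
cat > look.py <<'E'
from strip import *
import sys
tag=sys.argv[1]; sgn=int(sys.argv[2]); dist=float(sys.argv[3]); m=np.array([-.0175,-.0047,-.0003]) if len(sys.argv)<5 else np.array(eval(sys.argv[4]))
t=read_camera("top")[:,:,::-1].copy();s=read_camera("scene")[:,:,::-1].copy()
cv2.imwrite(f"pics/t{tag}.png",t);cv2.imwrite(f"pics/s{tag}.png",s)
p,R=gpose(sgn,dist,np.radians(-30),m); todo(p,R); P,R,o=R0()
g=P+R@m; Ra=R[:,1]; print("axis err deg",np.degrees(np.arccos(abs(Ra@bz))))
e=.085 if sgn>0 else -.069
tip=g+R[:,1]*e; by=np.array([0,0,1.])-bz*bz[2]; by/=np.linalg.norm(by); bx=np.cross(by,bz); print("tip in bush xyz mm",np.array([bx,by,bz])@(tip-B)*1000)
a,b,c=strip(t,"top",P,R,m,-.08,.095,f"pics/{tag}a.png",11,7),strip(s,"scene",P,R,m,.03*np.sign(e),.105*np.sign(e),f"pics/{tag}b.png",11,12),strip(s,"scene",P,R,m,-.03*np.sign(e),-.09*np.sign(e),f"pics/{tag}c.png",11,12)
w=max(x.shape[1] for x in(a,b,c)); cv2.imwrite(f"pics/{tag}.png",np.vstack([cv2.copyMakeBorder(x,0,4,0,w-x.shape[1],cv2.BORDER_CONSTANT) for x in(a,b,c)])[:780])
E
python3 look.py L1 1 .1
```

```text
time: 7.65
position: [0.5401, 0.134, 0.2294]
ee_rot: [-2.191, 0.789, 0.998]
wrist_force: [0.2, 0.1, -1.5]
finger_gap: 0.0198
t 7.75 shift tool [0.0001 0.0001 0.0003] rotvec tool [-0.0008 -0.0006 -0.0006] joints [ 0.1404  0.1247 -0.2754 -0.844  -0.7941  0.4041] gap 0.019563321227820143 F [-0.2548 -0.1871 -1.297 ]
axis err deg 0.05516766229350117
tip in bush xyz mm [-0.1644  0.2596 15.0721]
pics/L1a.png (154, 524, 3) n [0.0822 0.9966] mm/px 2.3363783350415814
pics/L1b.png (264, 515, 3) n [-0.755   0.6557] mm/px 1.744274420833457
pics/L1c.png (264, 409, 3) n [ 0.755  -0.6557] mm/px -1.757680911122096
```

View pics/L1.png

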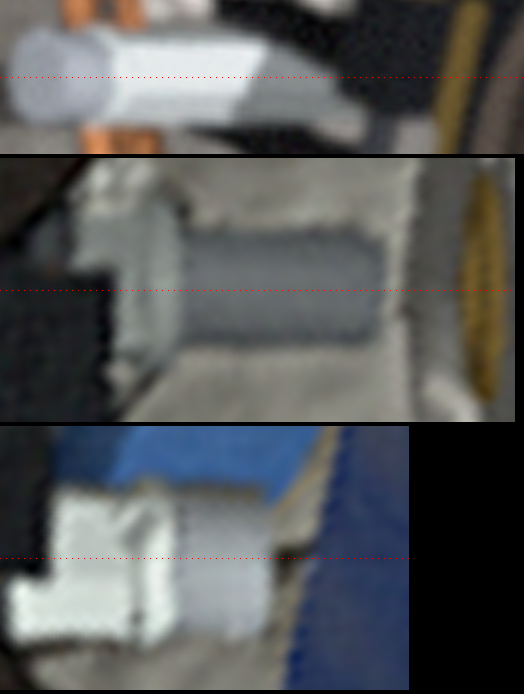

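The go end lines up with the brass bush in the strip: go centre at row 287 and bush at row 285, which is about 0.2 mm. The top strip is centred too. I'm inserting slowly.

```bash
python3 -m creep '[[0,0.004,0,0,0,0,0.01],[0,0.004,0,0,0,0,0.01],[0,0.004,0,0,0,0,0.01],[0,0.003,0,0,0,0,0.01],[0,0.002,0,0,0,0,0.01],[0,0.002,0,0,0,0,0.01],[0,0.002,0,0,0,0,0.01],[0,0,0,0,0,0,0.01]]' 35
python3 look.py L2 1 .079
```

```text
time: 8.55
position: [0.5437, 0.1167, 0.2166]
ee_rot: [-2.19, 0.79, 0.998]
wrist_force: [-0.5, 1.4, -2.0]
finger_gap: 0.0193
t 8.65 shift tool [-0.     -0.0005  0.0002] rotvec tool [-0.0016 -0.0002 -0.001 ] joints [ 0.0913  0.1507 -0.273  -0.8693 -0.8129  0.4684] gap 0.01946575176830699 F [-0.6628  0.3499 -2.0096]
axis err deg 0.10899990588703355
tip in bush xyz mm [-0.0058  0.0701 -6.4664]
pics/L2a.png (154, 507, 3) n [0.081  0.9967] mm/px 2.413656069333727
pics/L2b.png (264, 516, 3) n [-0.7555  0.6552] mm/px 1.7420884317510026
pics/L2c.png (264, 410, 3) n [ 0.7555 -0.6552] mm/px -1.7558150640447925
```

View pics/L2.png

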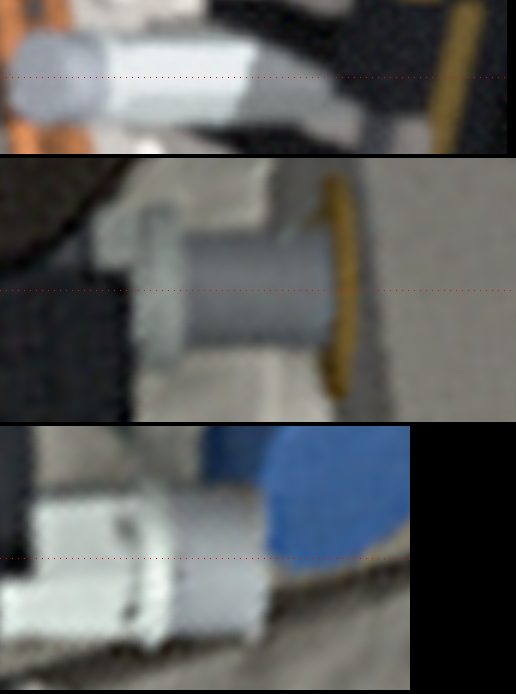

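The go end has entered about 6.5 mm with no contact force. Continuing.

```bash
python3 -m creep '[[0,0.004,0,0,0,0,0.01],[0,0.004,0,0,0,0,0.01],[0,0.004,0,0,0,0,0.01],[0,0.004,0,0,0,0,0.01],[0,0.002,0,0,0,0,0.01],[0,0.002,0,0,0,0,0.01],[0,0.001,0,0,0,0,0.01],[0,0,0,0,0,0,0.01]]' 35
python3 look.py L3 1 .055
```

```text
time: 9.45
position: [0.5474, 0.1, 0.2047]
ee_rot: [-2.19, 0.789, 0.998]
wrist_force: [-0.1, 1.4, -2.0]
finger_gap: 0.0193
t 9.55 shift tool [0.     0.0026 0.0002] rotvec tool [-0.0014 -0.0003 -0.001 ] joints [ 0.0448  0.1772 -0.2692 -0.891  -0.8309  0.5293] gap 0.01958575346138646 F [-0.1434  0.1863 -1.6492]
axis err deg 0.09920809437545028
tip in bush xyz mm [  0.0108   0.1205 -27.3856]
pics/L3a.png (154, 491, 3) n [0.0812 0.9967] mm/px 2.489926424973865
pics/L3b.png (264, 517, 3) n [-0.7554  0.6553] mm/px 1.7397978566532255
pics/L3c.png (264, 410, 3) n [ 0.7554 -0.6553] mm/px -1.7534729035605312
```

View pics/L3.png

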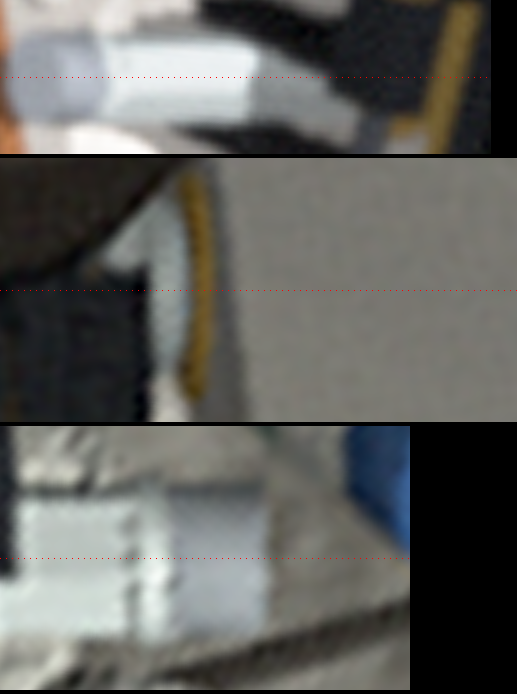

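```bash
python3 -m creep '[[0,0.001,0,0,0,0,0.01],[0,0.001,0,0,0,0,0.01],[0,0.0005,0,0,0,0,0.01],[0,0,0,0,0,0,0.01],[0,0,0,0,0,0,0.01],[0,0,0,0,0,0,0.01],[0,0,0,0,0,0,0.01],[0,0,0,0,0,0,0.01]]' 35
python3 -c "
from kin import *
p,R=gpose(1,.055,np.radians(-30)); todo(p,R); print(R0()[2]['wrist_force']@bz)"
```

```text
time: 10.35
position: [0.5476, 0.0996, 0.2045]
ee_rot: [-2.189, 0.787, 1.001]
wrist_force: [-2.5, 3.8, 3.0]
finger_gap: 0.0196
t 10.35 shift tool [0.     0.0018 0.0002] rotvec tool [-0.0009  0.0002  0.002 ] joints [ 0.0403  0.1795 -0.2678 -0.8953 -0.8353  0.5364] gap 0.019603634625833036 F [-2.541   3.7772  2.9763]
5.177186392952688
```

```bash
python3 -m creep '[[0,0.001,0,0,0,0,0.01],[0,0,0,0,0,0,0.01],[0,0,0,0,0,0,0.01],[0,0,0,0,0,0,0.01],[0,0,0,0,0,0,0.01],[0,0,0,0,0,0,0.01],[0,0,0,0,0,0,0.01],[0,0,0,0,0,0,0.01]]' 35
python3 look.py L4 1 .055; python3 -c "
from kin import *
print(R0()[2]['wrist_force']@bz)"
```

```text
time: 11.15
position: [0.5475, 0.0995, 0.2044]
ee_rot: [-2.188, 0.786, 1.003]
wrist_force: [-2.7, 5.9, 4.2]
finger_gap: 0.0196
t 11.25 shift tool [0.     0.0018 0.0002] rotvec tool [-0.0007  0.0004  0.0038] joints [ 0.0387  0.1803 -0.2672 -0.8973 -0.8376  0.5393] gap 0.01978533106770178 F [-2.9719  5.9543  4.2129]
axis err deg 0.2221571443002652
tip in bush xyz mm [ -0.2367  -0.1975 -28.2565]
pics/L4a.png (154, 489, 3) n [0.0843 0.9964] mm/px 2.503970999421428
pics/L4b.png (264, 516, 3) n [-0.7556  0.6551] mm/px 1.7416764430490796
pics/L4c.png (264, 410, 3) n [ 0.7556 -0.6551] mm/px -1.752358273034034
7.7040026376639235
```

View pics/L4.png

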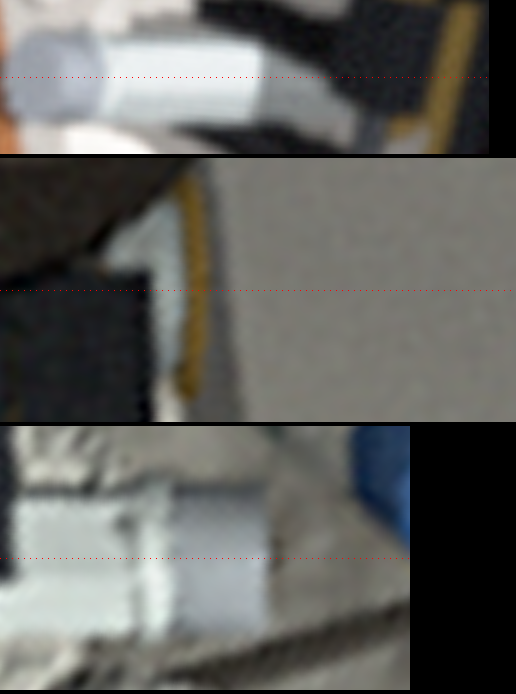

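The collar sits against the brass flange with a steady axial force of about 8 N, so the go end is fully home (held over 1 s). Drawing it out.

```bash
python3 -m creep '[[0,-0.006,0,0,0,0,0.01],[0,-0.01,0,0,0,0,0.01],[0,-0.01,0,0,0,0,0.01],[0,-0.012,0,0,0,0,0.01],[0,-0.014,0,0,0,0,0.01],[0,-0.015,0,0,0,0,0.01],[0,-0.015,0,0,0,0,0.01],[0,-0.014,0,0,0,0,0.01]]' 35
python3 -c "
from kin import *
p,R=gpose(-1,.145,np.radians(-30)); todo(p,R)
p,R=gpose(1,.145,np.radians(-30)); todo(p,R)"
```

```text
time: 12.05
position: [0.5308, 0.175, 0.2585]
ee_rot: [-2.191, 0.789, 0.998]
wrist_force: [-0.9, -0.4, -1.8]
finger_gap: 0.0193
t 12.05 shift tool [ 0.0001 -0.0033 -0.0005] rotvec tool [ 3.1404 -0.0014  0.0006] joints [ 0.2661  0.0689 -0.2791 -0.767  -0.7457  0.2329] gap 0.019277286688682532 F [-0.916  -0.3897 -1.7854]
t 12.05 shift tool [0.0001 0.0061 0.0001] rotvec tool [-0.0012 -0.0004 -0.0009] joints [ 0.2661  0.0689 -0.2791 -0.767  -0.7457  0.2329] gap 0.019277286688682532 F [-0.916  -0.3897 -1.7854]
```

```bash
python3 -m creep '[[0,0,0,0.1496,0,0,0.01],[0,0,0,0.1496,0,0,0.01],[0,0,0,0.1496,0,0,0.01],[0,0,0,0.1496,0,0,0.01],[0,0,0,0.1496,0,0,0.01],[0,0,0,0.1496,0,0,0.01],[0,0,0,0.1496,0,0,0.01],[0,0,0,0.1496,0,0,0.01]]' 35
python3 -m creep '[[0,0,0,0.1496,0,0,0.01],[0,0,0,0.1496,0,0,0.01],[0,0,0,0.1496,0,0,0.01],[0,0,0,0.1496,0,0,0.01],[0,0,0,0.1496,0,0,0.01],[0,0,0,0.1496,0,0,0.01],[0,0,0,0.1496,0,0,0.01],[0,0,0,0.1496,0,0,0.01]]' 35
python3 -c "
from kin import *
p,R=gpose(-1,.145,np.radians(-30)); todo(p,R)"
```

```text
time: 12.85
position: [0.5309, 0.1745, 0.258]
ee_rot: [-0.987, 0.789, 0.998]
wrist_force: [-0.3, -0.8, -1.0]
finger_gap: 0.0199
time: 13.65
position: [0.5309, 0.1745, 0.258]
ee_rot: [0.21, 0.789, 0.998]
wrist_force: [0.2, 0.5, -2.1]
finger_gap: 0.0195
t 13.65 shift tool [-0.0001  0.0025  0.0031] rotvec tool [ 0.7405 -0.0003  0.001 ] joints [ 0.2646  0.0697 -0.2793 -0.7679 -0.7463 -2.1648] gap 0.019546852964945658 F [ 0.1769  0.4547 -2.0892]
```

```bash
python3 -m creep '[[0,0,0,0.148,0,0,0.01],[0,0,0,0.148,0,0,0.01],[0,0,0,0.148,0,0,0.01],[0,0,0,0.148,0,0,0.01],[0,0,0,0.1485,0,0,0.01],[0,-0.01,0,0,0,0,0.01],[0,-0.01,0,0,0,0,0.01],[0,-0.01,0,0,0,0,0.01]]' 35
python3 -c "
from kin import *
p,R=gpose(-1,.085,np.radians(-30)); todo(p,R)"
```

```text
time: 14.45
position: [0.5364, 0.1503, 0.2408]
ee_rot: [0.943, 0.789, 0.998]
wrist_force: [0.0, -0.7, -1.2]
finger_gap: 0.0197
t 14.45 shift tool [ 0.     -0.0258  0.0002] rotvec tool [0.0066 0.0001 0.001 ] joints [ 0.1893  0.1017 -0.2774 -0.8158 -0.7752 -2.7958] gap 0.01973695256550862 F [ 0.0379 -0.6911 -1.2352]
```

```bash
python3 -m creep '[[0,-0.007,0,0.0066,0,0.001,0.01],[0,-0.007,0,0,0,0,0.01],[0,-0.006,0,0,0,0,0.01],[0,-0.004,0,0,0,0,0.01],[0,0,0,0,0,0,0.01],[0,0,0,0,0,0,0.01],[0,0,0,0,0,0,0.01],[0,0,0,0,0,0,0.01]]' 35
python3 look.py L5 -1 .085
```

```text
time: 15.25
position: [0.5409, 0.1311, 0.2273]
ee_rot: [0.951, 0.788, 0.999]
wrist_force: [-0.1, 0.1, -1.9]
finger_gap: 0.0196
t 15.35 shift tool [-0.     -0.0018  0.0001] rotvec tool [-0.0003  0.0003 -0.0001] joints [ 0.1308  0.1299 -0.2743 -0.8498 -0.7986 -2.724 ] gap 0.019600622135736254 F [-0.4713  0.2486 -1.6052]
axis err deg 0.016924313531787093
tip in bush xyz mm [ 0.0775 -0.0696 17.8449]
pics/L5a.png (154, 525, 3) n [-0.0835 -0.9965] mm/px 2.3314654438817626
pics/L5b.png (264, 516, 3) n [-0.7548  0.656 ] mm/px -1.7432647940817994
pics/L5c.png (264, 409, 3) n [ 0.7548 -0.656 ] mm/px 1.7561667477492557
```

View pics/L5.png

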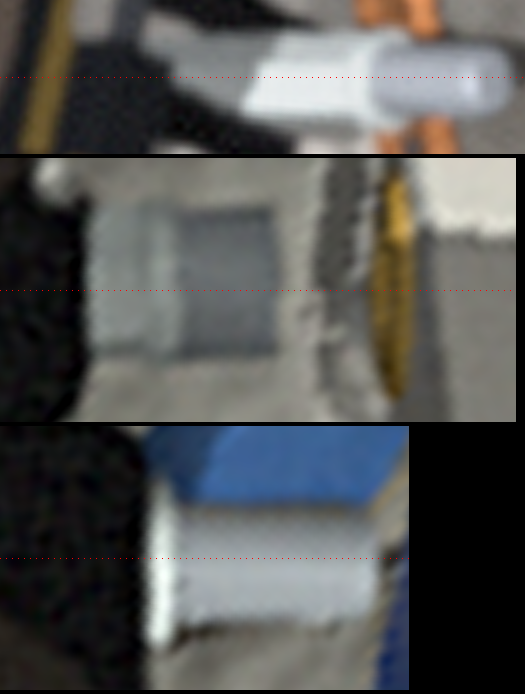

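```bash
python3 -m creep '[[0,-0.003,0,0,0,0,0.01],[0,-0.003,0,0,0,0,0.01],[0,-0.003,0,0,0,0,0.01],[0,-0.002,0,0,0,0,0.01],[0,-0.001,0,0,0,0,0.01],[0,-0.001,0,0,0,0,0.01],[0,0,0,0,0,0,0.01],[0,0,0,0,0,0,0.01]]' 35
python3 look.py L6 -1 .069
```

```text
time: 16.15
position: [0.5433, 0.1205, 0.2196]
ee_rot: [0.951, 0.789, 0.999]
wrist_force: [-0.0, -0.9, -1.6]
finger_gap: 0.0196
t 16.25 shift tool [-0.     -0.0047  0.0001] rotvec tool [-0.0005  0.0003 -0.0001] joints [ 0.1006  0.1457 -0.2726 -0.8653 -0.8103 -2.6843] gap 0.019578910242001056 F [-0.0415 -0.3936 -2.1332]
axis err deg 0.030130046043610515
tip in bush xyz mm [ 0.1154 -0.0924  4.7238]
pics/L6a.png (154, 515, 3) n [-0.0831 -0.9965] mm/px 2.378503762010159
pics/L6b.png (264, 516, 3) n [-0.7549  0.6558] mm/px -1.7419009789713438
pics/L6c.png (264, 410, 3) n [ 0.7549 -0.6558] mm/px 1.7548631015259417
```

View pics/L6.png

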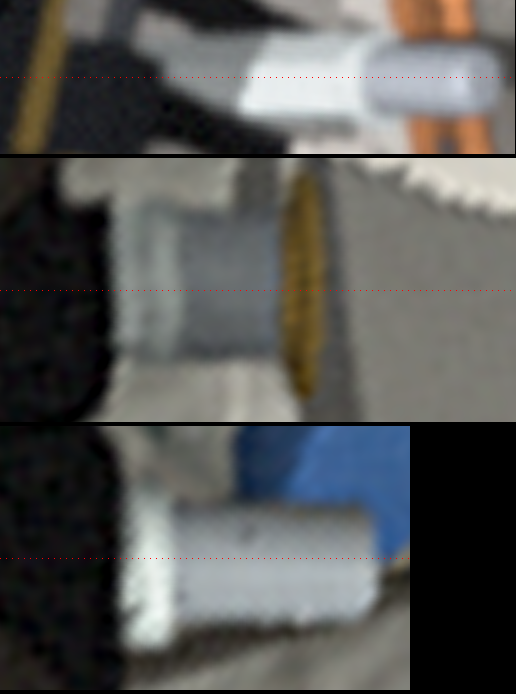

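```bash
python3 -m creep '[[0,-0.0005,0,0,0,0,0.01],[0,-0.0005,0,0,0,0,0.01],[0,-0.0005,0,0,0,0,0.01],[0,-0.0005,0,0,0,0,0.01],[0,-0.0005,0,0,0,0,0.01],[0,-0.0005,0,0,0,0,0.01],[0,0,0,0,0,0,0.01],[0,0,0,0,0,0,0.01]]' 35
python3 -c "
from kin import *
p,R=gpose(-1,.069,np.radians(-30)); todo(p,R);print(R0()[2]['wrist_force']@bz)"
```

```text
time: 17.05
position: [0.5437, 0.1184, 0.218]
ee_rot: [0.951, 0.788, 1.0]
wrist_force: [-0.1, 0.1, -0.3]
finger_gap: 0.0197
t 17.05 shift tool [-0.     -0.0019  0.0001] rotvec tool [-0.0006  0.0001 -0.0005] joints [ 0.0939  0.1494 -0.2721 -0.869  -0.8133 -2.6754] gap 0.019679829089802602 F [-0.1139  0.1375 -0.3433]
-0.06674667131257139
```

```bash
python3 -m creep '[[0,-0.0005,0,0,0,0,0.01],[0,-0.0005,0,0,0,0,0.01],[0,-0.0005,0,0,0,0,0.01],[0,-0.0005,0,0,0,0,0.01],[0,0,0,0,0,0,0.01],[0,0,0,0,0,0,0.01],[0,0,0,0,0,0,0.01],[0,0,0,0,0,0,0.01]]' 35
python3 look.py L7 -1 .069;python3 -c "
from kin import *
for i in range(4): print(R0()[2]['wrist_force']@bz);read_camera('top')"
```

```text
time: 17.85
position: [0.5437, 0.1183, 0.2179]
ee_rot: [0.953, 0.786, 1.003]
wrist_force: [-3.2, 5.4, 3.4]
finger_gap: 0.0198
t 17.95 shift tool [-0.0001 -0.0018  0.0001] rotvec tool [-0.0002 -0.0003 -0.0038] joints [ 0.0904  0.1509 -0.2707 -0.8734 -0.8175 -2.6694] gap 0.01972472171063616 F [-2.8848  5.6424  3.2748]
axis err deg 0.21562092247694536
tip in bush xyz mm [-0.0728 -0.3464  1.7239]
pics/L7a.png (154, 511, 3) n [-0.085  -0.9964] mm/px 2.397111696814942
pics/L7b.png (264, 516, 3) n [-0.7553  0.6554] mm/px -1.7431422360516595
pics/L7c.png (264, 410, 3) n [ 0.7553 -0.6554] mm/px 1.7538225720086604
6.901048815739244
6.789197624315223
7.547767543918528
8.020031398011959
```

View pics/L7.png

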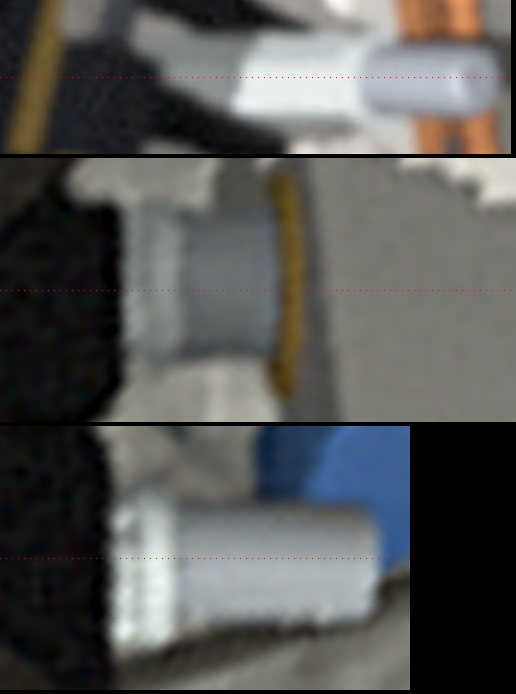

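The no-go end is flat against the mouth and refused, with about 8 N and the tip centred on the brass (rows 281 and 285). I'll hold a little longer, then withdraw.

```bash
python3 -m creep '[[0,0,0,0,0,0,0.01],[0,0,0,0,0,0,0.01],[0,0,0,0,0,0,0.01],[0,0,0,0,0,0,0.01],[0,0,0,0,0,0,0.01],[0,0,0,0,0,0,0.01],[0,0,0,0,0,0,0.01],[0,0,0,0,0,0,0.01]]' 35
python3 -m creep '[[0,0.006,0,0,0,0,0.01],[0,0.01,0,0,0,0,0.01],[0,0.015,0,0,0,0,0.01],[0,0.015,0,0,0,0,0.01],[0,0.015,0,0,0,0,0.01],[0,0.015,0,0,0,0,0.01],[0,0.015,0,0,0,0,0.01],[0,0.01,0,0,0,0,0.01]]' 35
cat > place.py <<'E'
from kin import *
# place: tool down, tool y along +-cradle x
S=np.array([.4422,.2675,.0475]); SY=np.radians(16.9); cx=np.array([np.cos(SY),np.sin(SY),0]); m=np.array([-.0165,-.0047,-.0003])
def pl(sg,up):
    ax=cx*sg; x=np.array([0,0,-1.]); R=np.c_[x,ax,np.cross(x,ax)]; return S+[0,0,up]-R@m,R
if __name__=="__main__":
  for sg in(1,-1):
    p,R=pl(sg,.15); print(sg,[q for q in ik(p,R,[R0()[2]["joints"]]+[[.85,.1,-.4,0,-1,b] for b in(1,-2.1)])]); todo(p,R); P,Rc,o=R0(); print("final axes shift",R.T@(p-P), "world",p-P)
E
python3 place.py
```

```text
time: 18.95
position: [0.5437, 0.1183, 0.2179]
ee_rot: [0.953, 0.786, 1.003]
wrist_force: [-2.3, 6.2, 3.0]
finger_gap: 0.0199
time: 19.75
position: [0.5264, 0.1974, 0.2749]
ee_rot: [0.949, 0.789, 0.997]
wrist_force: [-0.5, 0.3, -2.0]
finger_gap: 0.0195
1 [array([ 0.8528,  0.245 , -0.3068,  0.    , -1.0189,  1.013 ])]
t 19.75 shift tool [ 0.0784  0.0172 -0.1174] rotvec tool [ 1.2518 -0.0338 -0.8387] joints [ 0.3383  0.0428 -0.2785 -0.7147 -0.7187 -3.0096] gap 0.019543990081924707 F [-0.5338  0.3243 -1.96  ]
final axes shift [ 0.0939 -0.0554 -0.0912] world [-0.0796  0.0712 -0.0939]
-1 [array([ 0.864 ,  0.2301, -0.3273, -0.    , -1.0134, -2.1399])]
t 19.75 shift tool [ 0.0736  0.0171 -0.1255] rotvec tool [-1.7129  0.8944 -0.0361] joints [ 0.3383  0.0428 -0.2785 -0.7147 -0.7187 -3.0096] gap 0.019543990081924707 F [-0.5338  0.3243 -1.96  ]
final axes shift [0.0939 0.0648 0.0918] world [-0.0887  0.069  -0.0939]
```

```bash
python3 -m creep '[[0,0,0,-0.1318,0.0688,-0.0028,0.01],[0,0,0,-0.1318,0.0688,-0.0028,0.01],[0,0,0,-0.1318,0.0688,-0.0028,0.01],[0,0,0,-0.1318,0.0688,-0.0028,0.01],[0,0,0,-0.1318,0.0688,-0.0028,0.01],[0,0,0,-0.1318,0.0688,-0.0028,0.01],[0,0,0,-0.1318,0.0688,-0.0028,0.01],[0,0,0,-0.1318,0.0688,-0.0028,0.01]]' 35
python3 -m creep '[[0,0,0,-0.1318,0.0688,-0.0028,0.01],[0,0,0,-0.1318,0.0688,-0.0028,0.01],[0,0,0,-0.1318,0.0688,-0.0028,0.01],[0,0,0,-0.1318,0.0688,-0.0028,0.01],[0,0,0,-0.1318,0.0688,-0.0028,0.01],[0,0.021,0.03,0,0,0,0.01],[0,0.021,0.03,0,0,0,0.01],[0,0.021,0.03,0,0,0,0.01]]' 35
python3 -c "
from place import *
p,R=pl(-1,.06); todo(p,R)"
```

```text
time: 20.55
position: [0.5271, 0.1968, 0.2743]
ee_rot: [0.37, 1.235, 1.575]
wrist_force: [-0.5, -0.7, -2.7]
finger_gap: 0.02
time: 21.35
position: [0.4393, 0.2658, 0.2742]
ee_rot: [-0.543, 1.57, 1.322]
wrist_force: [-0.5, 1.2, -2.8]
finger_gap: 0.0196
t 21.35 shift tool [0.1832 0.0015 0.0009] rotvec tool [-0.0004  0.001   0.0006] joints [ 0.8604  0.1583 -0.1744 -0.0005 -1.2371 -2.1364] gap 0.019635094022637058 F [-0.5115  1.1974 -2.7939]
```

```bash
python3 -m creep '[[0.03,0.0015,0.001,0,0,0,0.01],[0.03,0,0,0,0,0,0.01],[0.03,0,0,0,0,0,0.01],[0.03,0,0,0,0,0,0.01],[0.03,0,0,0,0,0,0.01],[0.03,0,0,0,0,0,0.01],[0.013,0,0,0,0,0,0.01],[0,0,0,0,0,0,0.01]]' 35
python3 - <<'E'
from place import *
t=read_camera("top")[:,:,::-1];s=read_camera("scene")[:,:,::-1].copy()
p,R=pl(-1,.02); todo(p,R); P,Rc,o=R0()
v=cv2.resize(s[190:310,200:320],None,fx=6,fy=6,interpolation=cv2.INTER_CUBIC)
for a in(.085,.055,0,-.055,-.069):
    c=((proj("scene",P+Rc@(m+[0,a,0]))-[200,190]+.5)*6).astype(int); cv2.circle(v,(int(c[0]),int(c[1])),3,(0,0,255),-1)
for a in(-.038,0,.038):
    c=((proj("scene",S+cx*a)-[200,190]+.5)*6).astype(int); cv2.circle(v,(int(c[0]),int(c[1])),3,(255,0,0),-1)
cv2.imwrite("pics/s8.png",v[:600])
cv2.imwrite("pics/t8.png",cv2.resize(t[180:310,240:380],None,fx=5,fy=4.5))
E
```

```text
time: 22.15
position: [0.4372, 0.2646, 0.0794]
ee_rot: [1.918, 1.567, -2.499]
wrist_force: [-0.2, -0.2, -2.0]
finger_gap: 0.0197
t 22.25 shift tool [0.031  0.001  0.0005] rotvec tool [0.0011 0.0011 0.001 ] joints [ 0.8618  0.3497 -0.4508 -0.0005 -0.7688 -2.1362] gap 0.019312389500054223 F [ 0.2964 -0.2824 -1.6873]
```

View pics/s8.png

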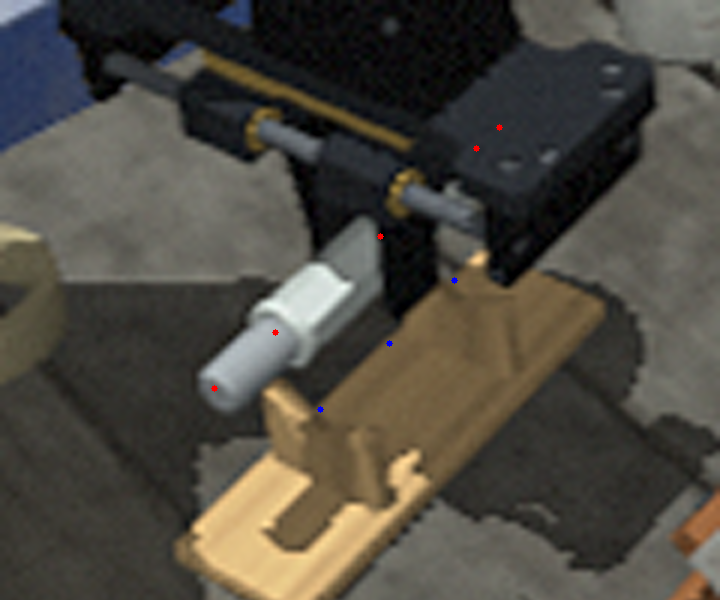

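View pics/t8.png

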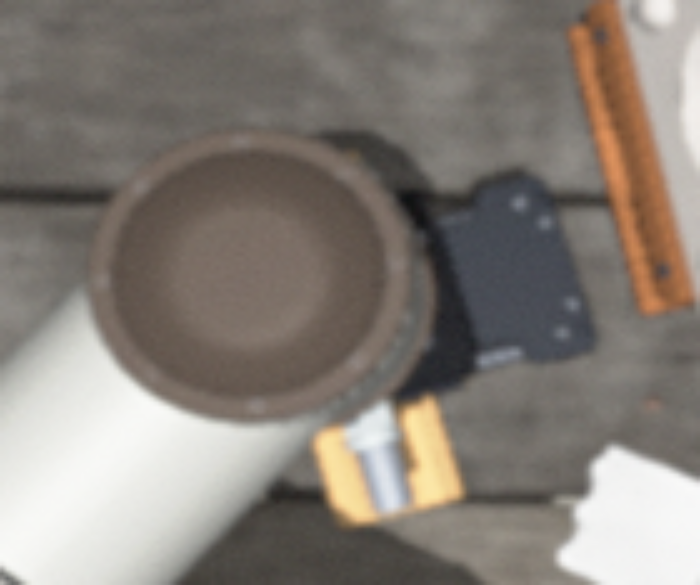

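```bash
python3 -m creep '[[0.01,0.001,0.0005,0,0.001,0.001,0.01],[0.01,0,0,0,0,0,0.01],[0.01,0,0,0,0,0,0.01],[0.008,0,0,0,0,0,0.01],[0.005,0,0,0,0,0,0.01],[0.003,0,0,0,0,0,0.01],[0,0,0,0,0,0,0.01],[0,0,0,0,0,0,0.01]]' 35
python3 - <<'E'
from place import *
p,R=pl(-1,.0); todo(p,R); P,Rc,o=R0(); print(P)
t=read_camera("top")[:,:,::-1];s=read_camera("scene")[:,:,::-1].copy()
cv2.imwrite("pics/s9.png",cv2.resize(s[200:300,210:310],None,fx=6,fy=6,interpolation=cv2.INTER_CUBIC))
E
```

```text
time: 23.05
position: [0.437, 0.2661, 0.0359]
ee_rot: [1.406, 1.57, -3.01]
wrist_force: [0.0, 1.0, -2.3]
finger_gap: 0.0197
t 23.05 shift tool [ 0.0049 -0.0007  0.0001] rotvec tool [ 0.0009  0.0002 -0.001 ] joints [ 0.8642  0.4181 -0.4972 -0.0011 -0.6562 -2.1383] gap 0.019671034048821708 F [ 0.039  0.978 -2.329]
[0.437  0.2661 0.0359]
```

View pics/s9.png

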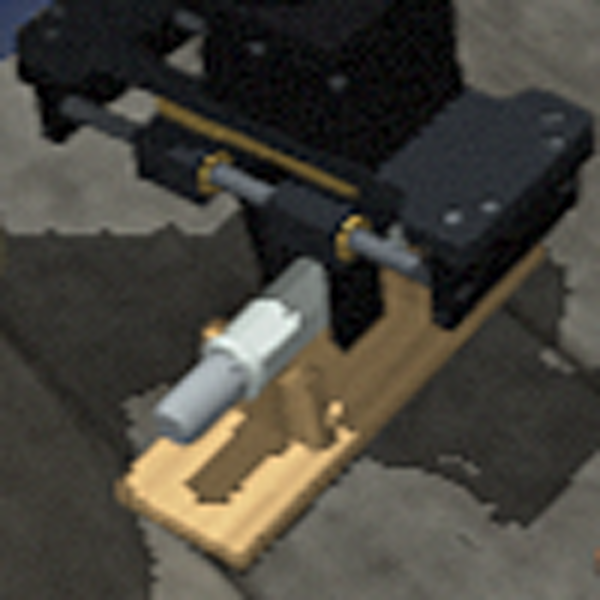

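```bash
python3 -m creep '[[0.001,-0.0005,0,0,0,0,0.01],[0.001,0,0,0,0,0,0.01],[0.001,0,0,0,0,0,0.01],[0.001,0,0,0,0,0,0.01],[0.0005,0,0,0,0,0,0.01],[0,0,0,0,0,0,0.01],[0,0,0,0,0,0,0.01],[0,0,0,0,0,0,0.01]]' 35
python3 -c "
from place import *
p,R=pl(-1,.0); todo(p,R); print(R0()[0])"
```

```text
time: 23.95
position: [0.4373, 0.2661, 0.0317]
ee_rot: [1.554, 1.57, -2.863]
wrist_force: [-2.6, -1.4, 4.3]
finger_gap: 0.0198
t 23.95 shift tool [ 0.0007 -0.0004  0.0003] rotvec tool [ 0.0009  0.     -0.0012] joints [ 0.8636  0.4253 -0.5    -0.0011 -0.6464 -2.1377] gap 0.01983257895567212 F [-2.6043 -1.4222  4.3012]
[0.4373 0.2661 0.0317]
```

Contact is about 6 N at the same height as the pick (0.0317), so the gauge is seated. Releasing.

```bash
python3 -m creep '[[0,0,0,0,0,0,0.03],[0,0,0,0,0,0,0.04],[0,0,0,0,0,0,0.06],[0,0,0,0,0,0,0.06],[0,0,0,0,0,0,0.06],[0,0,0,0,0,0,0.06],[0,0,0,0,0,0,0.06],[0,0,0,0,0,0,0.06]]' 35
python3 -m creep '[[-0.01,0,0,0,0,0,0.06],[-0.01,0,0,0,0,0,0.06],[-0.015,0,0,0,0,0,0.06],[-0.02,0,0,0,0,0,0.06],[-0.03,0,0,0,0,0,0.06],[-0.04,0,0,0,0,0,0.06],[-0.04,0,0,0,0,0,0.06],[-0.04,0,0,0,0,0,0.06]]'
python3 -m creep '[[0,-0.03,-0.035,0,0,0,0.06],[0,-0.03,-0.035,0,0,0,0.06],[0,-0.03,-0.035,0,0,0,0.06],[0,-0.03,-0.035,0,0,0,0.06],[0,0,0,0,0,0,0.06],[0,0,0,0,0,0,0.06],[0,0,0,0,0,0,0.06],[0,0,0,0,0,0,0.06]]'
python3 - <<'E'
from place import *
t=read_camera("top")[:,:,::-1];s=read_camera("scene")[:,:,::-1].copy()
cv2.imwrite("pics/s10.png",s);cv2.imwrite("pics/t10.png",t); print(R0()[0])
E
```

```text
time: 24.75
position: [0.4373, 0.2661, 0.0312]
ee_rot: [1.574, 1.569, -2.843]
wrist_force: [-0.0, -0.8, -0.5]
finger_gap: 0.0593
time: 25.55
position: [0.4373, 0.2658, 0.2392]
ee_rot: [-0.111, 1.57, 1.756]
wrist_force: [1.0, -0.1, -0.6]
finger_gap: 0.0599
time: 26.35
position: [0.5923, 0.1679, 0.2369]
ee_rot: [1.165, 1.57, 3.033]
wrist_force: [-0.0, 0.4, 0.6]
finger_gap: 0.0601
[0.5924 0.168  0.2368]
```

View pics/s10.png

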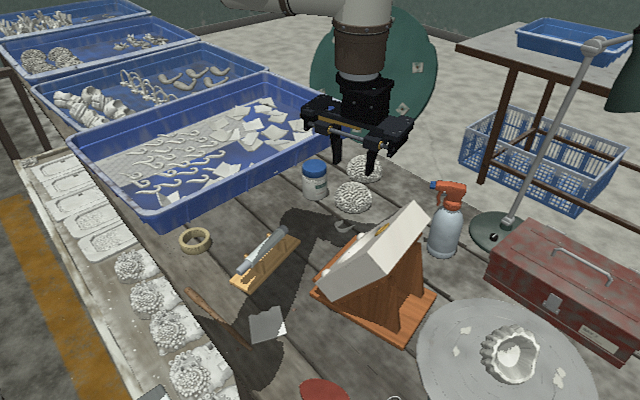

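View pics/t10.png

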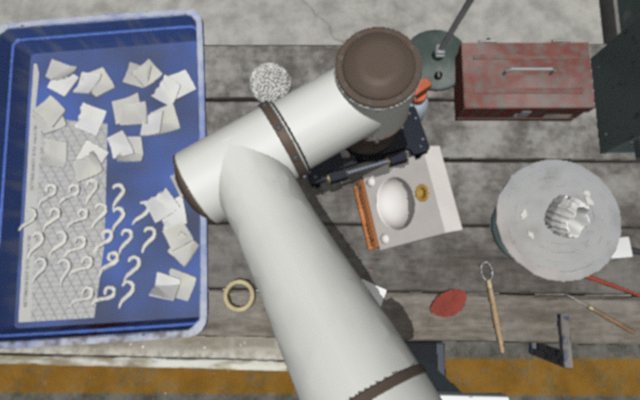

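```bash
python3 - <<'E'
from place import *
s=cv2.imread("pics/s10.png")
v=cv2.resize(s[210:300,220:310],None,fx=7,fy=7,interpolation=cv2.INTER_CUBIC)
T=np.array([.4414,.2675,.0475]) 
for a in(.069,.055,0,-.055,-.085):
    c=((proj("scene",T+cx*a)-[220,210]+.5)*7).astype(int); cv2.circle(v,(int(c[0]),int(c[1])),3,(0,0,255),-1)
cv2.imwrite("pics/s10c.png",v[:600])
E
```

```text
(no output)
```

View pics/s10c.png

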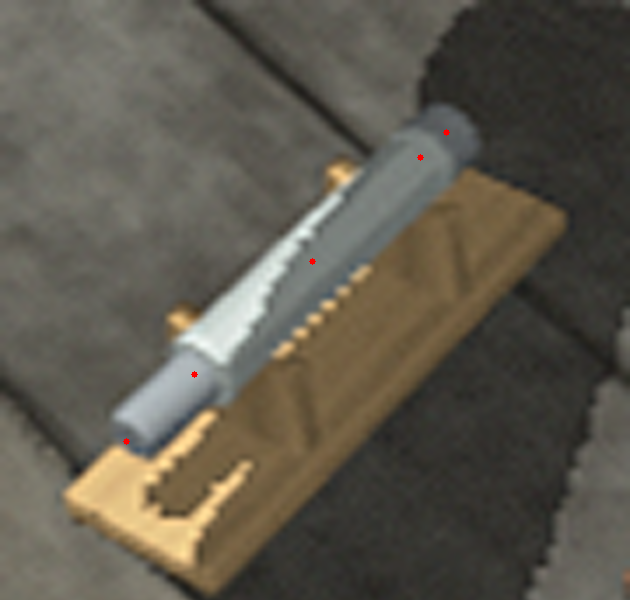

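The gauge lies in both notches. The seat and tip points drawn from the posts fall on it within about 1 px: go tip at crop (130,437) against a predicted (126,441). The jar (314,180), domes, cuff (345,228) and petal (267,325) are where they started, and the gripper is clear of everything.

```bash
python3 -c "
from rig import *
print(get_obs()['time']); print(sign_off())"
```

```text
26.45
the job is handed in; nothing more can be done
None
```

The wear check is done and handed in at 26.5 s; `sign_off()` gave no verdict.

- **Go end:** it slid fully home until the collar met the flange, with a steady axial force of about 8 N. My model put the tip at 28.3 mm when it stopped. The no-go end also stopped 1.7 mm early, so I put the difference down to the measured position of the bush. In the pictures the collar sits against the brass.
- **No-go end:** after I drew the gauge out and turned it end for end, it was refused at the mouth. I held it there for more than 1 s at about 8 N. It was within 0.3° of square and less than 1 mm off centre.
- **Return to cradle:** the gauge went back with the go end towards the robot. It touched down at the same height as the pick, and the scene camera shows it in both notches, within about 1–2 mm of the seat.
- **Bystanders and final checks:** in the last scene picture the domes, jar, cuff and petal stand where they started, and the gripper is clear of everything. The arm hid the cradle from the top camera, so the placing was checked in the scene view only. I compared the bystanders by eye.

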